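Find the socket tin by its weight

TASK

The sockets for the blender repair are in one of the three identical green tins under the wooden shelf: heft the tins to find the heavy one, and stand it upright on the black repair mat, with its whole foot on the mat. Leave the other two tins standing upright under the shelf. Set tins down without dropping or tipping them, do not bump the shelf, and do not disturb the glass jar, the socket wrench, the orange funnel or the silicone ring.

Things in the scene. Friction and masses are not known exactly. Their poses are not given: they have to be found in the camera images.
- tin_a_mid (a point): Point on the axis, half-way up (60 mm above the foot), of one of three identical closed green steel tins, 64 mm diameter, 120 mm high, standing under the shelf; z is its axis. One of the three (which one changes; the letter tells nothing) holds steel sockets and weighs 0.6 to 0.8 kg in all; the other two weigh 0.2 to 0.36 kg each. The lids stay on.
- tin_b_mid (a point): Point on the axis, half-way up (60 mm above the foot), of one of three identical closed green steel tins, 64 mm diameter, 120 mm high, standing under the shelf; z is its axis. One of the three (which one changes; the letter tells nothing) holds steel sockets and weighs 0.6 to 0.8 kg in all; the other two weigh 0.2 to 0.36 kg each. The lids stay on.
- tin_c_mid (a point): Point on the axis, half-way up (60 mm above the foot), of one of three identical closed green steel tins, 64 mm diameter, 120 mm high, standing under the shelf; z is its axis. One of the three (which one changes; the letter tells nothing) holds steel sockets and weighs 0.6 to 0.8 kg in all; the other two weigh 0.2 to 0.36 kg each. The lids stay on.
- shelf: Fixed wooden open shelf, open in front and behind. Origin on the counter under its middle; x points away from the robot. Board 140 mm deep (x), 600 mm long (y), underside 320 mm up, 20 mm thick, crockery on it; 20 mm end panels centred at y = -285 and +285 mm. The tins' axes start 10 to 30 mm on the robot's side of its middle line, so a tool must reach in tilted.
- mat: Fixed black rubber mat on the counter to the left of the shelf, 220 mm (x, pointing away from the robot) by 380 mm (y), 4 mm thick. Origin at the centre of its underside. The jar stands on one end of it and the wrench lies on the other end; the part between them is free. A closed red toolbox (fixed, 370 by 200 mm, 176 mm high) stands on the counter well to the left of the mat.
- jar: Glass blender jar standing upside down on one end of the mat (loose, 0.85 kg): 124 mm across at its mouth (below), 88 mm across at the top of the glass, 180 mm high with the black blade holder on top. Origin at the centre of its foot. A glass handle stands out to 92 mm from the axis on its own -x side. Bystander.
- wrench: Steel socket wrench lying on the mat (loose): 190 mm long along its own x, round head 33 mm across at +x, up to 25 mm high. Origin underneath, about the middle of its length. Bystander.
- funnel: Orange plastic funnel standing mouth down on the counter in front of the shelf (loose): 110 mm across below, 125 mm high. Origin at the centre of its foot. Bystander.
- ring: Pale silicone sealing ring lying on the counter in front of the shelf (loose): 92 mm across, 7 mm high. Origin at the centre of its underside. Bystander.

How it is judged:
By the outcome, as a careful person would: the job done as asked, in the order asked, and still so for the second after the job is handed in, with the robot touching nothing.
It also fails if it takes over 72 s, if anything falls off the work surface, if the arm or the gripper's body presses on something with over 40 N, if the wrist force passes 120 N, or if a joint passes its speed limit or range.

ROBOT

A 7-joint arm with a two-finger parallel gripper is mounted at the origin on the work surface. World frame = base frame: x ahead of the robot, y to its left, z up, the work surface at z = 0. Lengths are in m, angles in rad, forces in N, time in s.
With the tool pointing down it reaches from about 0.35 to 0.9 m from the base axis. Payload 8.1 kg.
Tool frame: the origin (TCP) lies at the very end of the fingers, on their centre line; the grasp point (between the pads) lies grip_point_offset behind it (grip_point_offset is the distance from the TCP to the grasp point, in m); z points along the fingers, y is the direction in which the jaws open and shut (so a half turn about z gives the same grasp; the last joint's range is limited). The gripper opens to 92 mm and grips with 3 to 60 N. Pads are 19 mm wide; open, the fingers measure 130 mm over their backs; the gripper's body (75 mm by 190 mm) begins 47 mm behind the grasp point.
Start: joints at [-1.352, 0.434, 0.025, 1.573, -0.012, 1.134, -0.075], TCP at [0.198, 0.593, 0.227] pointing down, gripper open.
Joint ranges: [-2.62, 2.62], [-0.44, 2.09], [-1.27, 1.32], [0.08, 2.57], [-1.32, 4.46], [0.12, 2], [-2.74, 2.74]. Speed limits (rad/s): [2.22, 2.22, 3.01, 3.01, 3.14, 3.14, 3.14].

INTERFACE

Orientations are given as a rotation vector (axis times angle).
In Python, from cell import * gives the robot as it stands.
- The arm moves only by the tool drive_tool, never from a script. Its argument "increments" is a list of rows, each an object of numbers: "grip": the gripper's target within -1 to 1 (shut at 1, half-way at 0, fully open at -1); "tx", "ty", "tz": the shift along the world's x, y, z normalised to -1 to 1, where 1 is 400 mm; "turn": the turn about the world's z normalised to -1 to 1, where 1 is 60 degrees. In form: [{"grip": .., "tx": .., "ty": .., "tz": .., "turn": ..}, ...]. A call has 1 to 20 rows; each row is the pose to reach, as a shift and turn from the pose measured when the call began; what a row does not reach only later rows make up. A row lasts 1/10 s, in which the tool goes at most 50 mm and 8.59 degrees, less where a joint would pass 70% of its speed; a pose out of reach is approached as far as the arm can. A call with a number of a shift or a turn outside -1 to 1 is refused whole. A call with a gripper value outside its range is refused whole. The fingers move at their own pace and stop on an object; "newtons" is the grip in N (left out, the last holds). Time passes only in rows, so rows that repeat a pose let the fingers close. It gives the time, the measured TCP pose, the force and the opening at its end, in the units of the state.
- observe(): the state, without advancing time (a new reading comes with each control period).
- get_image(name): name is "scene" or "top"; returns the picture (420x560x3 uint8, red, green, blue); there is no depth.
- camera_info(name): a dict with "fx", "fy", "cx", "cy" (pixels), "distortion" ([k1, k2, p1, p2, k3] as OpenCV has them; the pictures are not rectified), "eye" and "rotation" of the camera in the world. Camera axes: x right, y down, z forward; pixel columns grow to the right and rows downward; lengths in m; the calibration is good to about 2 mm. A picture is of the moment at which its call begins. camera_info takes no time and is no camera call.
- sign_off(): hands the job in, once; it reports no verdict.
The state is a dict: "clock": time; "joints": joint angles; "dq": joint speeds; "joint_efforts": joint torques, N m; "position": TCP position; "ee_rot": TCP orientation; "force": force on the tool from outside, world axes, zero at the start; "ft_torque": the same for the moment, N m; "width": opening from 0.0 (shut) to 1.0 (fully open).
Only numpy, scipy, OpenCV 4.12 (cv2) and the standard library are available. Lean on these libraries where they do the work, as an engineer would, in place of code of your own. Each camera call takes 0.05 s, during which the arm holds its last target. There are 200 camera calls.

## Working session

There is one attempt and no reset: what is moved stays moved. The work goes in short steps, Python scripts to look and compute and a tool call to move; the robot and the scene stay as the last step left them, time stands still between calls to the robot, and variables do not carry over. Pictures are saved under pics/ and viewed, about 8 in all and at most 12, crops included, and the job is handed in when it is done.

Besides the shell and the picture viewer there is one more tool, called as name([rows], argument=value, ...), one row to a line, values as JSON. drive_tool: Moves the arm, as the interface text tells. Its arguments: {"type":"object","properties":{"increments":{"type":"array","items":{"type":"object","properties":{"grip":{"type":"number"},"tx":{"type":"number"},"ty":{"type":"number"},"tz":{"type":"number"},"turn":{"type":"number"}}}},"newtons":{"type":"number"}},"required":["increments"]}

```bash
ls; mkdir -p pics; python3 - <<'E'
from cell import *
import cv2
for n in("scene","top"):
    cv2.imwrite(f"pics/{n}0.png",get_image(n)[:,:,::-1]); print(n,camera_info(n))
print(observe())
try: print(grip_point_offset)
except Exception as e: print(e)
E
```

```text
pics
scene {'fx': 503.33876798779784, 'fy': 503.33876798779784, 'cx': 279.19354446954753, 'cy': 211.35819070636109, 'distortion': array([-0.0572344,  0.       ,  0.       ,  0.       ,  0.       ]), 'eye': array([0.53205484, 0.41081159, 1.24885624]), 'rotation': array([-0.10531452,  3.09200326, -0.51011025])}
top {'fx': 532.4044529694946, 'fy': 532.4044529694946, 'cx': 273.8862647497664, 'cy': 202.90743117651493, 'distortion': array([-0.13899265,  0.        ,  0.        ,  0.        ,  0.        ]), 'eye': array([0.4100705 , 0.03715124, 1.56895462]), 'rotation': array([-2.1557881 ,  2.19505668, -0.10357185])}
{'clock': 0.1, 'joints': array([-1.35163511,  0.43516472,  0.02494027,  1.57398511, -0.01158761,
        1.13399244, -0.07511016]), 'dq': array([ 8.36898628e-04, -1.27103010e-04,  1.94171489e-04, -1.40361964e-04,
       -1.05936264e-03, -1.46729992e-04,  1.42942514e-05]), 'joint_efforts': array([ 4.34042755e-03, -6.69131327e+01,  9.88642238e-01, -3.15143359e+01,
       -6.04127557e-02,  3.75605409e-02,  3.70997850e-05]), 'position': array([0.19754211, 0.5924889 , 0.22602409]), 'ee_rot': array([-5.03295735e-01, -3.10091329e+00,  2.20123824e-03]), 'force': array([ 0.26312227,  0.2834726 , -0.04816475]), 'ft_torque': array([ 0.01080913, -0.01348916,  0.00318516]), 'width': 0.9963196683605259}
0.0188
```

View pics/scene0.png

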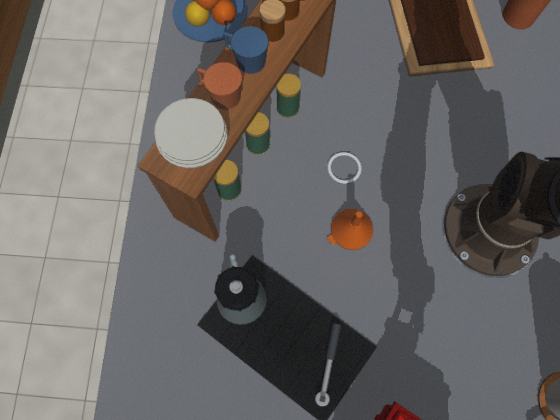

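View pics/top0.png

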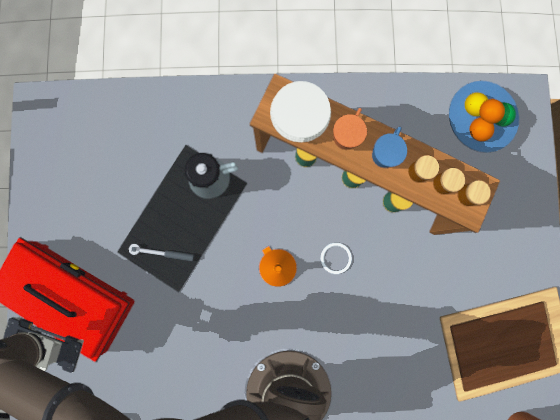

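The scene view shows the tin lids at about (229,172), (258,124) and (289,85). The jar is at the far end of the mat and the wrench at the near end, with the funnel and ring in front of the shelf. I'll enlarge the image to measure.

```bash
cat > h.py <<'E'
from cell import *
import cv2, numpy as np
from scipy.spatial.transform import Rotation as R
def cam(n):
    c=camera_info(n); K=np.array([[c['fx'],0,c['cx']],[0,c['fy'],c['cy']],[0,0,1]]); return c,K,R.from_rotvec(c['rotation']).as_matrix()
def ray(n,u,v,z):
    c,K,M=cam(n); p=cv2.undistortPoints(np.array([[[u,v]]],float),K,c['distortion'])[0,0]
    d=M@np.array([*p,1]); return c['eye']+d*(z-c['eye'][2])/d[2]
def proj(n,P):
    c,K,M=cam(n); q=(np.atleast_2d(P)-c['eye'])@M
    return cv2.projectPoints(q,np.zeros(3),np.zeros(3),K,c['distortion'])[0][:,0]
def crop(n,x0,y0,w,h,s,f,img=None):
    im=get_image(n)[:,:,::-1] if img is None else img
    cv2.imwrite(f,cv2.resize(im[y0:y0+h,x0:x0+w],None,fx=s,fy=s,interpolation=cv2.INTER_CUBIC))
E
python3 - <<'E'
from h import *
crop("scene",130,20,260,200,3,"pics/c1.png",cv2.imread("pics/scene0.png"))
for n,u,v,z in[("scene",229,172,.12),("scene",258,124,.12),("scene",289,85,.12),("top",307,155,.12),("top",355,177,.12),("top",401,201,.12),
 ("scene",251,256,.004),("scene",199,324,.004),("scene",376,347,.004),("scene",323,420,.004),
 ("top",188,146,.004),("top",246,184,.004),("top",119,250,.004),("top",180,291,.004),
 ("top",203,168,.18),("scene",237,286,.18),("top",336,258,.0),("scene",345,168,0),("top",278,268,.125),("top",278,268,.0),("scene",359,216,.125),
 ("top",133,249,.02),("top",200,258,.015),
 ("top",251,125,.34),("top",480,230,.34),("top",498,183,.34),("top",275,75,.34),("scene",141,166,.34),("scene",184,190,.34)]:
    print(n,u,v,ray(n,u,v,z).round(3))
E
```

```text
scene 229 172 [ 0.681 -0.064  0.12 ]
scene 258 124 [ 0.621 -0.2    0.12 ]
scene 289 85 [ 0.55  -0.319  0.12 ]
top 307 155 [ 0.675 -0.062  0.12 ]
top 355 177 [ 0.612 -0.193  0.12 ]
top 401 201 [ 0.543 -0.319  0.12 ]
scene 251 256 [0.618 0.114 0.004]
scene 199 324 [0.73  0.292 0.004]
scene 376 347 [0.298 0.318 0.004]
scene 323 420 [0.419 0.491 0.004]
top 188 146 [0.731 0.286 0.004]
top 246 184 [0.613 0.113 0.004]
top 119 250 [0.423 0.493 0.004]
top 180 291 [0.301 0.311 0.004]
top 203 168 [0.635 0.218 0.18 ]
scene 237 286 [0.63  0.223 0.18 ]
top 336 258 [ 0.389 -0.148  0.   ]
scene 345 168 [ 0.385 -0.148  0.   ]
top 278 268 [0.367 0.024 0.125]
top 278 268 [0.363 0.023 0.   ]
scene 359 216 [0.364 0.029 0.125]
top 133 249 [0.425 0.446 0.02 ]
top 200 258 [0.396 0.25  0.015]
top 251 125 [0.709 0.083 0.34 ]
top 480 230 [ 0.451 -0.453  0.34 ]
top 498 183 [ 0.562 -0.504  0.34 ]
top 275 75 [0.831 0.024 0.34 ]
scene 141 166 [0.827 0.028 0.34 ]
scene 184 190 [0.735 0.072 0.34 ]
```

View pics/c1.png

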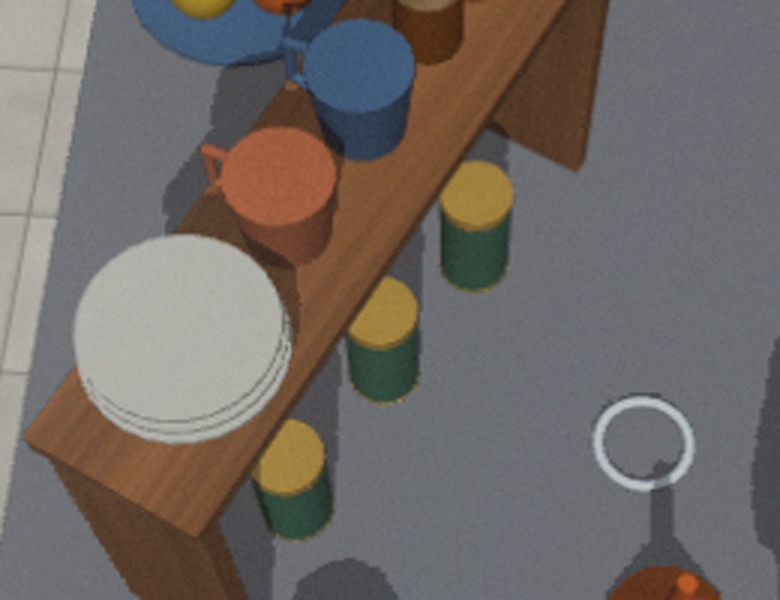

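drive_tool([
  {"tz":0.125},
  {"tz":0.25},
  {"tz":0.375},
  {"tz":0.5},
  {"tz":0.6,"tx":0.05},
  {"tz":0.7,"tx":0.12,"ty":-0.05},
  {"tz":0.7,"tx":0.2,"ty":-0.12},
  {"tz":0.7,"tx":0.28,"ty":-0.2},
  {"tz":0.7,"tx":0.36,"ty":-0.28},
  {"tz":0.7,"tx":0.44,"ty":-0.36},
  {"tz":0.7,"tx":0.52,"ty":-0.44},
  {"tz":0.7,"tx":0.6,"ty":-0.52},
  {"tz":0.7,"tx":0.68,"ty":-0.6},
  {"tz":0.7,"tx":0.75,"ty":-0.7},
  {"tz":0.7,"tx":0.75,"ty":-0.8},
  {"tz":0.7,"tx":0.75,"ty":-0.85},
  {"tz":0.7,"tx":0.75,"ty":-0.85},
])

```text
invalid input
```

drive_tool([
  {"tz":0.12},
  {"tz":0.24},
  {"tz":0.36},
  {"tz":0.48},
  {"tz":0.6},
  {"tz":0.72},
  {"tz":0.84},
  {"tz":0.9},
  {"tz":0.9},
  {"tz":0.9},
])

```text
invalid input
```

```bash
python3 - <<'E'
from h import *
s=observe(); print(s['clock'],s['joints'].round(3),s['position'].round(3)); print(R.from_rotvec(s['ee_rot']).as_matrix().round(3))
E
```

```text
0.1 [-1.352  0.435  0.025  1.574 -0.012  1.134 -0.075] [0.198 0.592 0.226]
[[-0.949  0.316 -0.   ]
 [ 0.316  0.949 -0.001]
 [-0.    -0.001 -1.   ]]
```

Rows may need every field.

drive_tool([
  {"grip":-1,"turn":0,"tx":0,"ty":0,"tz":0.12},
  {"grip":-1,"turn":0,"tx":0,"ty":0,"tz":0.24},
  {"grip":-1,"turn":0,"tx":0,"ty":0,"tz":0.36},
  {"grip":-1,"turn":0,"tx":0,"ty":0,"tz":0.48},
  {"grip":-1,"turn":0,"tx":0.08,"ty":0,"tz":0.56},
  {"grip":-1,"turn":0,"tx":0.16,"ty":-0.06,"tz":0.62},
  {"grip":-1,"turn":0,"tx":0.24,"ty":-0.14,"tz":0.66},
  {"grip":-1,"turn":0,"tx":0.32,"ty":-0.22,"tz":0.7},
  {"grip":-1,"turn":0,"tx":0.4,"ty":-0.3,"tz":0.7},
  {"grip":-1,"turn":0,"tx":0.48,"ty":-0.38,"tz":0.7},
  {"grip":-1,"turn":0,"tx":0.56,"ty":-0.46,"tz":0.7},
  {"grip":-1,"turn":0,"tx":0.64,"ty":-0.54,"tz":0.7},
  {"grip":-1,"turn":0,"tx":0.72,"ty":-0.62,"tz":0.7},
  {"grip":-1,"turn":0,"tx":0.75,"ty":-0.72,"tz":0.7},
  {"grip":-1,"turn":0,"tx":0.75,"ty":-0.82,"tz":0.7},
  {"grip":-1,"turn":0,"tx":0.75,"ty":-0.85,"tz":0.7},
], newtons=20)

```text
clock: 1.7
position: [0.4987, 0.2473, 0.5065]
ee_rot: [0.513, 3.098, -0.004]
force: [-0.1, -0.9, -0.1]
width: 1.001
```

drive_tool([
  {"grip":-1,"turn":0,"tx":0,"ty":0,"tz":0.12},
  {"grip":-1,"turn":0,"tx":0,"ty":0,"tz":0.24},
  {"grip":-1,"turn":0,"tx":0,"ty":0,"tz":0.36},
  {"grip":-1,"turn":0,"tx":0,"ty":0,"tz":0.48},
  {"grip":-1,"turn":0,"tx":0,"ty":0,"tz":0.6},
  {"grip":-1,"turn":0,"tx":0,"ty":0,"tz":0.7},
  {"grip":-1,"turn":0,"tx":0,"ty":0,"tz":0.8},
  {"grip":-1,"turn":0,"tx":0,"ty":0,"tz":0.9},
  {"grip":-1,"turn":0,"tx":0,"ty":0,"tz":0.9},
])

```text
clock: 2.6
position: [0.4683, 0.232, 0.6488]
ee_rot: [0.505, 3.052, 0.048]
force: [-0.6, 0.0, -0.1]
width: 0.999
```

```bash
python3 - <<'E'
from h import *
s=observe(); print(s['clock'],s['joints'].round(3),s['position'].round(3)); print(R.from_rotvec(s['ee_rot']).as_matrix().round(3))
E
```

```text
2.6 [-0.877  0.217  0.472  0.886 -0.108  2.002  0.778] [0.468 0.232 0.649]
[[-0.946  0.321  0.052]
 [ 0.323  0.946  0.023]
 [-0.042  0.038 -0.998]]
```

drive_tool([
  {"grip":-1,"turn":0,"tx":0,"ty":-0.12,"tz":0},
  {"grip":-1,"turn":0,"tx":0,"ty":-0.24,"tz":0},
  {"grip":-1,"turn":0,"tx":0,"ty":-0.36,"tz":0},
  {"grip":-1,"turn":0,"tx":0,"ty":-0.48,"tz":0},
  {"grip":-1,"turn":0,"tx":0,"ty":-0.6,"tz":0},
  {"grip":-1,"turn":0,"tx":0,"ty":-0.72,"tz":0},
  {"grip":-1,"turn":0,"tx":0,"ty":-0.84,"tz":0},
  {"grip":-1,"turn":0,"tx":0,"ty":-0.96,"tz":0},
  {"grip":-1,"turn":0,"tx":0,"ty":-0.96,"tz":0},
  {"grip":-1,"turn":0,"tx":0,"ty":-0.96,"tz":0},
])

```text
clock: 3.6
position: [0.4679, -0.1532, 0.6484]
ee_rot: [0.51, 3.053, 0.048]
force: [-0.6, -0.6, -0.1]
width: 1.002
```

drive_tool([
  {"grip":-1,"turn":0,"tx":0.3,"ty":-0.1,"tz":1},
  {"grip":-1,"turn":0,"tx":0.3,"ty":-0.1,"tz":1},
  {"grip":-1,"turn":0,"tx":0.3,"ty":-0.1,"tz":1},
  {"grip":-1,"turn":0,"tx":0.3,"ty":-0.1,"tz":1},
  {"grip":-1,"turn":0,"tx":0.3,"ty":-0.1,"tz":1},
  {"grip":-1,"turn":0,"tx":0.3,"ty":-0.1,"tz":1},
  {"grip":-1,"turn":0,"tx":0.3,"ty":-0.1,"tz":1},
  {"grip":-1,"turn":0,"tx":0.3,"ty":-0.1,"tz":1},
])

```text
clock: 4.4
position: [0.5052, -0.1577, 0.667]
ee_rot: [0.501, 2.995, 0.038]
force: [-0.0, -0.4, -0.5]
width: 0.997
```

```bash
cat > st.py <<'E'
from h import *
s=observe(); M=R.from_rotvec(s['ee_rot']).as_matrix(); z=M[:,2]; y=M[:,1]
d=lambda a:round(float(np.degrees(a)),1)
print("t",s['clock'],"q",s['joints'].round(3),"tcp",s['position'].round(3),"gp",(s['position']-grip_point_offset*z).round(3))
print("tilt",d(np.arccos(-z[2])),"az",d(np.arctan2(z[1],z[0])),"jaw az",d(np.arctan2(y[1],y[0])),"jaw elev",d(np.arcsin(y[2])),"F",s['force'].round(2),"T",s['ft_torque'].round(2),"w",round(s['width'],3))
E
python3 st.py
```

```text
t 4.4 q [ 0.017  0.215  0.321  0.833 -0.12   2.002  1.511] tcp [ 0.505 -0.158  0.667] gp [ 0.503 -0.158  0.686]
tilt 6.2 az 3.8 jaw az 71.1 jaw elev 2.4 F [-0.02 -0.38 -0.54] T [0.03 0.12 0.01] w 0.997
```

drive_tool([
  {"grip":-1,"turn":0,"tx":0.9,"ty":-0.4,"tz":1},
  {"grip":-1,"turn":0,"tx":0.9,"ty":-0.4,"tz":1},
  {"grip":-1,"turn":0,"tx":0.9,"ty":-0.4,"tz":1},
  {"grip":-1,"turn":0,"tx":0.9,"ty":-0.4,"tz":1},
])

```text
clock: 4.8
position: [0.5842, -0.1929, 0.6677]
ee_rot: [0.494, 2.935, 0.026]
force: [0.3, 0.4, 0.7]
width: 1.001
```

drive_tool([
  {"grip":-1,"turn":0,"tx":0.9,"ty":-0.4,"tz":1},
  {"grip":-1,"turn":0,"tx":0.9,"ty":-0.4,"tz":1},
  {"grip":-1,"turn":0,"tx":0.9,"ty":-0.4,"tz":1},
  {"grip":-1,"turn":0,"tx":0.9,"ty":-0.4,"tz":1},
])

```text
clock: 5.2
position: [0.6432, -0.2213, 0.664]
ee_rot: [0.487, 2.882, 0.013]
force: [-1.0, -0.0, 0.2]
width: 1.0
```

```bash
python3 st.py
```

```text
t 5.2 q [ 0.185  0.483  0.279  0.45  -0.211  2.003  1.546] tcp [ 0.643 -0.221  0.664] gp [ 0.639 -0.221  0.682]
tilt 12.5 az -7.2 jaw az 71.1 jaw elev 2.6 F [-0.97 -0.01  0.23] T [ 0.01  0.23 -0.02] w 1.0
```

drive_tool([
  {"grip":-1,"turn":0,"tx":0.5,"ty":-0.25,"tz":1},
  {"grip":-1,"turn":0,"tx":0.5,"ty":-0.25,"tz":1},
  {"grip":-1,"turn":0,"tx":0.5,"ty":-0.25,"tz":1},
  {"grip":-1,"turn":0,"tx":0.5,"ty":-0.25,"tz":1},
  {"grip":-1,"turn":0,"tx":0.5,"ty":-0.25,"tz":1},
  {"grip":-1,"turn":0,"tx":0.5,"ty":-0.25,"tz":1},
])

```text
clock: 5.8
position: [0.6542, -0.2344, 0.6821]
ee_rot: [0.479, 2.827, 0.001]
force: [0.5, -1.1, 0.1]
width: 0.998
```

drive_tool([
  {"grip":-1,"turn":0,"tx":0.1,"ty":-0.1,"tz":1},
  {"grip":-1,"turn":0,"tx":0.1,"ty":-0.1,"tz":1},
  {"grip":-1,"turn":0,"tx":0.1,"ty":-0.1,"tz":1},
  {"grip":-1,"turn":0,"tx":0.1,"ty":-0.1,"tz":1},
  {"grip":-1,"turn":0,"tx":0.1,"ty":-0.1,"tz":1},
  {"grip":-1,"turn":0,"tx":0.1,"ty":-0.1,"tz":1},
])

```text
clock: 6.4
position: [0.6049, -0.2248, 0.7318]
ee_rot: [0.472, 2.772, -0.011]
force: [0.9, 0.1, -0.4]
width: 0.995
```

```bash
python3 st.py
```

```text
t 6.4 q [ 0.193  0.396  0.299  0.427 -0.217  2.002  1.561] tcp [ 0.605 -0.225  0.732] gp [ 0.599 -0.224  0.75 ]
tilt 18.9 az -11.1 jaw az 71.1 jaw elev 2.7 F [ 0.9   0.15 -0.36] T [0.07 0.36 0.01] w 0.995
```

drive_tool([
  {"grip":-1,"turn":0,"tx":-0.1,"ty":-0.4,"tz":0.6},
  {"grip":-1,"turn":0,"tx":-0.1,"ty":-0.4,"tz":0.6},
  {"grip":-1,"turn":0,"tx":-0.1,"ty":-0.4,"tz":0.6},
  {"grip":-1,"turn":0,"tx":-0.1,"ty":-0.4,"tz":0.6},
])

```text
clock: 6.8
position: [0.5484, -0.2953, 0.7602]
ee_rot: [0.467, 2.722, -0.031]
force: [0.5, -0.5, 0.1]
width: 1.003
```

drive_tool([
  {"grip":-1,"turn":0,"tx":0.2,"ty":-0.2,"tz":1},
  {"grip":-1,"turn":0,"tx":0.2,"ty":-0.2,"tz":1},
  {"grip":-1,"turn":0,"tx":0.2,"ty":-0.2,"tz":1},
])

```text
clock: 7.1
position: [0.5455, -0.2978, 0.7848]
ee_rot: [0.461, 2.669, -0.051]
force: [0.1, 0.4, 0.6]
width: 0.997
```

drive_tool([
  {"grip":-1,"turn":0,"tx":0.2,"ty":-0.2,"tz":1},
  {"grip":-1,"turn":0,"tx":0.2,"ty":-0.2,"tz":1},
  {"grip":-1,"turn":0,"tx":0.2,"ty":-0.2,"tz":1},
])

```text
clock: 7.4
position: [0.5422, -0.3006, 0.8083]
ee_rot: [0.455, 2.618, -0.071]
force: [-1.2, -0.2, 0.4]
width: 1.001
```

```bash
python3 st.py
```

```text
t 7.4 q [ 0.393  0.343  0.274  0.326 -0.279  2.003  1.677] tcp [ 0.542 -0.301  0.808] gp [ 0.534 -0.298  0.825]
tilt 27.9 az -16.0 jaw az 70.7 jaw elev 1.7 F [-1.21 -0.21  0.43] T [ 0.13  0.5  -0.04] w 1.001
```

drive_tool([
  {"grip":-1,"turn":0,"tx":0.1,"ty":-0.25,"tz":1},
  {"grip":-1,"turn":0,"tx":0.1,"ty":-0.25,"tz":1},
  {"grip":-1,"turn":0,"tx":0.1,"ty":-0.25,"tz":1},
])

```text
clock: 7.7
position: [0.5271, -0.3101, 0.8327]
ee_rot: [0.45, 2.567, -0.09]
force: [0.9, -0.2, -0.9]
width: 0.997
```

drive_tool([
  {"grip":-1,"turn":0,"tx":0.1,"ty":-0.25,"tz":1},
  {"grip":-1,"turn":0,"tx":0.1,"ty":-0.25,"tz":1},
  {"grip":-1,"turn":0,"tx":0.1,"ty":-0.25,"tz":1},
])

```text
clock: 8.0
position: [0.5135, -0.3188, 0.8558]
ee_rot: [0.445, 2.518, -0.11]
force: [-0.2, -0.6, -0.4]
width: 1.002
```

drive_tool([
  {"grip":-1,"turn":0,"tx":0.1,"ty":-0.25,"tz":1},
  {"grip":-1,"turn":0,"tx":0.1,"ty":-0.25,"tz":1},
  {"grip":-1,"turn":0,"tx":0.1,"ty":-0.25,"tz":1},
])

```text
clock: 8.3
position: [0.5011, -0.3266, 0.8775]
ee_rot: [0.441, 2.469, -0.13]
force: [-0.2, -0.4, 1.1]
width: 0.997
```

drive_tool([
  {"grip":-1,"turn":0,"tx":0.1,"ty":-0.25,"tz":1},
  {"grip":-1,"turn":0,"tx":0.1,"ty":-0.25,"tz":1},
  {"grip":-1,"turn":0,"tx":0.1,"ty":-0.25,"tz":1},
])

```text
clock: 8.6
position: [0.4893, -0.3335, 0.8981]
ee_rot: [0.438, 2.422, -0.15]
force: [0.4, -0.2, 0.2]
width: 1.0
```

```bash
python3 st.py
python3 - <<'E'
# refine tins: optimise overlap between projected lid discs and yellow-lid mask is occluded, so draw overlay instead
from h import *
im=cv2.imread("pics/scene0.png"); im2=cv2.imread("pics/top0.png")
tins=[(.679,-.064),(.618,-.198),(.549,-.319)]
sc=np.array([.638,-.2125]); ex=np.array([.901,-.433]); ey=np.array([.433,.901])
S=3; a=np.linspace(0,2*np.pi,73)
def draw(n,im,x0,y0,w,h,f):
    big=cv2.resize(im[y0:y0+h,x0:x0+w],None,fx=S,fy=S,interpolation=cv2.INTER_CUBIC)
    def pl(P,c): cv2.polylines(big,[((proj(n,P)+.5-[x0,y0])*S-.5).astype(int)],True,c,1)
    for t in tins:
        for z,c in((.12,(0,0,255)),(0,(255,0,255))): pl(np.c_[t[0]+.032*np.cos(a),t[1]+.032*np.sin(a),0*a+z],c)
    for z in(.34,.32): pl(np.array([[*(sc+i*.07*ex+j*.3*ey),z] for i,j in((-1,-1),(-1,1),(1,1),(1,-1))]),(255,255,0))
    return big
A=draw("scene",im,130,10,210,190,0); B=draw("top",im2,235,60,270,185,0)[:,:800]
cv2.imwrite("pics/ovA.png",A); cv2.imwrite("pics/ovB.png",B)
E
```

```text
t 8.6 q [ 0.538  0.32   0.419  0.16  -0.515  2.003  1.726] tcp [ 0.489 -0.334  0.898] gp [ 0.478 -0.329  0.913]
tilt 39.3 az -20.1 jaw az 69.6 jaw elev 0.3 F [ 0.37 -0.25  0.2 ] T [ 0.3   0.69 -0.01] w 1.0
```

View pics/ovA.png

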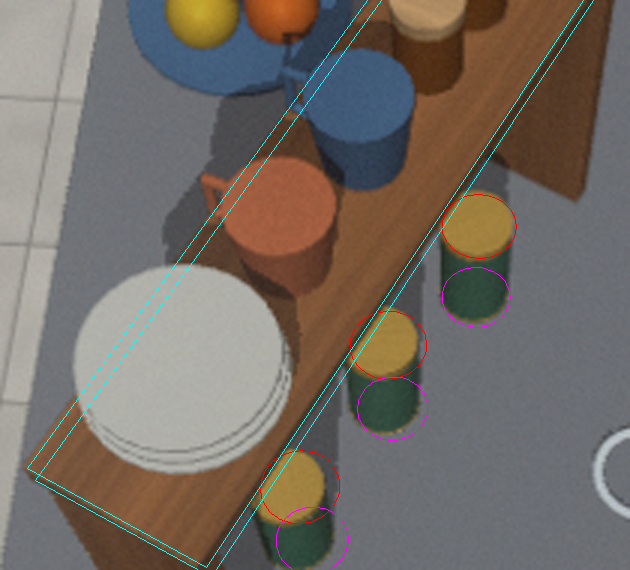

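View pics/ovB.png

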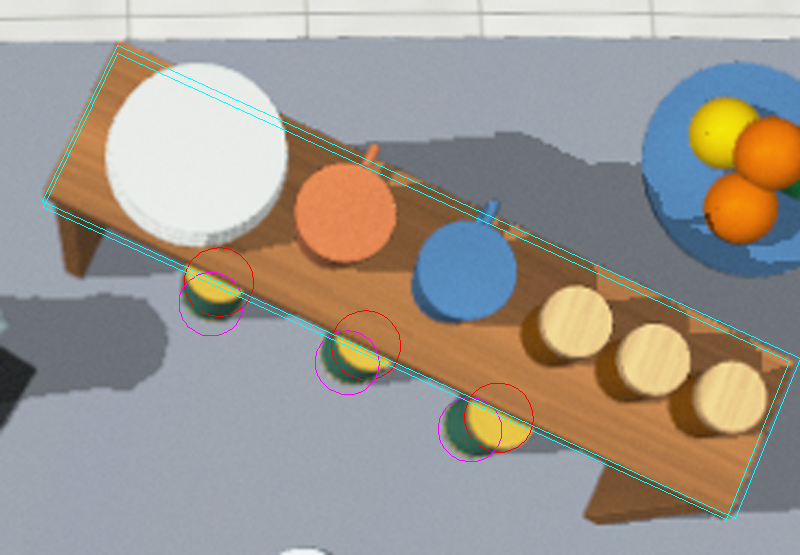

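Overlay check in the scene crop: tin 3 fits. Tin 2's true edges lie about (-8,-5) crop px from the model, and tin 1's about (-15,-4). The top view agrees with that. The tool is now tilted 39° with the jaws level.

```bash
python3 - <<'E'
from h import *
sc=np.array([.638,-.2125]); ex=np.array([.901,-.433]); ey=np.array([.433,.901])
for t,d in zip([(.679,-.064),(.618,-.198),(.549,-.319)],[(-5,-1.3),(-2.7,-1.5),(-.3,-.7)]):
    u=proj("scene",[*t,.06])[0]+d; p=ray("scene",*u,.06)[:2]; print(p.round(4),"shelf xy",((p-sc)@ex).round(3),((p-sc)@ey).round(3), "top shift crop px",((proj("top",[*p,.12])-proj("top",[*t,.12]))*3).round(1))
E
```

```text
[ 0.6921 -0.0667] shelf xy -0.014 0.155 top shift crop px [[  2.5 -14. ]]
[ 0.6254 -0.2019] shelf xy -0.016 0.004 top shift crop px [[ 3.9 -8.1]]
[ 0.5499 -0.3211] shelf xy -0.032 -0.136 top shift crop px [[ 2.2 -1.1]]
```

drive_tool([
  {"grip":-1,"turn":0,"tx":-0.1,"ty":0.1,"tz":0},
  {"grip":-1,"turn":0,"tx":-0.2,"ty":0.2,"tz":-0.05},
  {"grip":-1,"turn":-0.05,"tx":-0.2,"ty":0.2,"tz":-0.15},
  {"grip":-1,"turn":-0.093,"tx":-0.2,"ty":0.2,"tz":-0.27},
  {"grip":-1,"turn":-0.093,"tx":-0.2,"ty":0.2,"tz":-0.39},
  {"grip":-1,"turn":-0.093,"tx":-0.2,"ty":0.2,"tz":-0.51},
  {"grip":-1,"turn":-0.093,"tx":-0.2,"ty":0.2,"tz":-0.63},
  {"grip":-1,"turn":-0.093,"tx":-0.2,"ty":0.2,"tz":-0.75},
  {"grip":-1,"turn":-0.093,"tx":-0.2,"ty":0.2,"tz":-0.87},
  {"grip":-1,"turn":-0.093,"tx":-0.2,"ty":0.2,"tz":-0.99},
  {"grip":-1,"turn":-0.093,"tx":-0.2,"ty":0.2,"tz":-1},
  {"grip":-1,"turn":-0.093,"tx":-0.2,"ty":0.2,"tz":-1},
  {"grip":-1,"turn":-0.093,"tx":-0.2,"ty":0.2,"tz":-1},
])

```text
clock: 9.9
position: [0.4093, -0.2534, 0.4992]
ee_rot: [0.554, 2.402, -0.194]
force: [1.0, -0.7, 2.4]
width: 1.0
```

```bash
python3 st.py
```

```text
t 9.9 q [ 0.019 -0.391  0.241  1.953  0.258  0.901  1.302] tcp [ 0.409 -0.253  0.499] gp [ 0.399 -0.248  0.514]
tilt 39.3 az -25.7 jaw az 64.1 jaw elev 0.2 F [ 1.04 -0.75  2.38] T [0.26 0.53 0.03] w 1.0
```

drive_tool([
  {"grip":-1,"turn":0,"tx":0.02,"ty":-0.01,"tz":-0.12},
  {"grip":-1,"turn":0,"tx":0.02,"ty":-0.01,"tz":-0.24},
  {"grip":-1,"turn":0,"tx":0.02,"ty":-0.01,"tz":-0.36},
  {"grip":-1,"turn":0,"tx":0.02,"ty":-0.01,"tz":-0.48},
  {"grip":-1,"turn":0,"tx":0.02,"ty":-0.01,"tz":-0.59},
  {"grip":-1,"turn":0,"tx":0.02,"ty":-0.01,"tz":-0.59},
  {"grip":-1,"turn":0,"tx":0.02,"ty":-0.01,"tz":-0.59},
])

```text
clock: 10.6
position: [0.4202, -0.2589, 0.2669]
ee_rot: [0.552, 2.399, -0.197]
force: [0.7, -0.3, 0.6]
width: 1.0
```

```bash
python3 st.py; python3 - <<'E'
from h import *
s=observe(); z=R.from_rotvec(s['ee_rot']).as_matrix()[:,2]; gp=s['position']-grip_point_offset*z
print("to tin3 inc",((np.array([.5495,-.3205,.085])-gp)/.4).round(3))
A=get_image("scene")[:,:,::-1];cv2.imwrite("pics/s2.png",cv2.resize(A[0:300,130:530],None,fx=2,fy=2,interpolation=cv2.INTER_CUBIC))
E
```

```text
t 10.6 q [ 0.096 -0.173  0.296  2.415  0.375  0.216  1.185] tcp [ 0.42  -0.259  0.267] gp [ 0.409 -0.254  0.281]
tilt 39.5 az -25.8 jaw az 64.1 jaw elev 0.1 F [ 0.71 -0.27  0.59] T [0.29 0.6  0.04] w 1.0
to tin3 inc [ 0.35  -0.167 -0.491]
```

View pics/s2.png

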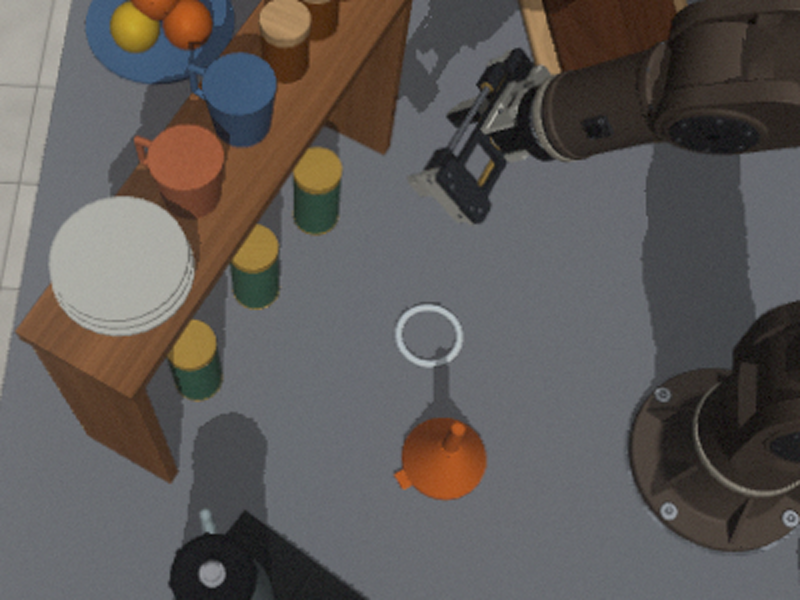

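The gripper (crop ≈ (480,140)) is tilted towards tin 3 (≈ (317,190)), and the approach line is clear of the shelf. I'm going in along the tool axis.

drive_tool([
  {"grip":-1,"turn":0,"tx":0.04,"ty":-0.018,"tz":-0.055},
  {"grip":-1,"turn":0,"tx":0.08,"ty":-0.037,"tz":-0.11},
  {"grip":-1,"turn":0,"tx":0.12,"ty":-0.056,"tz":-0.165},
  {"grip":-1,"turn":0,"tx":0.16,"ty":-0.075,"tz":-0.22},
  {"grip":-1,"turn":0,"tx":0.2,"ty":-0.095,"tz":-0.28},
  {"grip":-1,"turn":0,"tx":0.24,"ty":-0.115,"tz":-0.337},
  {"grip":-1,"turn":0,"tx":0.28,"ty":-0.134,"tz":-0.393},
  {"grip":-1,"turn":0,"tx":0.3,"ty":-0.144,"tz":-0.42},
  {"grip":-1,"turn":0,"tx":0.32,"ty":-0.153,"tz":-0.45},
  {"grip":-1,"turn":0,"tx":0.34,"ty":-0.162,"tz":-0.477},
  {"grip":-1,"turn":0,"tx":0.35,"ty":-0.167,"tz":-0.491},
  {"grip":-1,"turn":0,"tx":0.35,"ty":-0.167,"tz":-0.491},
])

```text
clock: 11.85
position: [0.4697, -0.2621, 0.2156]
ee_rot: [0.556, 2.389, -0.208]
force: [-0.3, 0.4, 0.1]
width: 1.001
```

```bash
python3 st.py; python3 - <<'E'
from h import *
A=get_image("scene")[:,:,::-1];crop("scene",190,40,200,150,4,"pics/s3.png",A)
E
```

```text
t 11.85 q [-0.928 -0.097  1.317  2.47   1.63   0.121 -0.052] tcp [ 0.47  -0.262  0.216] gp [ 0.459 -0.257  0.23 ]
tilt 40.1 az -26.5 jaw az 63.7 jaw elev -0.2 F [-0.26  0.44  0.1 ] T [ 0.29  0.63 -0.01] w 1.001
```

View pics/s3.png

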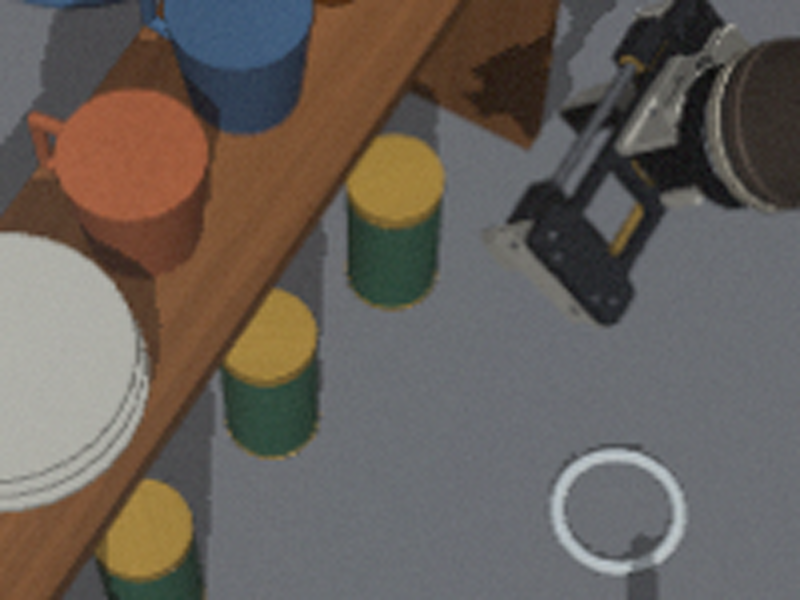

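Joint 6 reached its lower limit at 40° tilt, so the arm stopped short without touching anything. The gripper is at about (590,230), clear of the tin at (393,220). I'll fit the kinematics from the logged poses to choose a feasible tilt.

```bash
cat > kin.py <<'E'
from h import *
import itertools
Q=np.array([[-1.35163511,.43516472,.02494027,1.57398511,-.01158761,1.13399244,-.07511016],[-.877,.217,.472,.886,-.108,2.002,.778],[.017,.215,.321,.833,-.12,2.002,1.511],
[.185,.483,.279,.45,-.211,2.003,1.546],[.193,.396,.299,.427,-.217,2.002,1.561],[.393,.343,.274,.326,-.279,2.003,1.677],[.538,.32,.419,.16,-.515,2.003,1.726],
[.019,-.391,.241,1.953,.258,.901,1.302],[.096,-.173,.296,2.415,.375,.216,1.185],[-.928,-.097,1.317,2.47,1.63,.121,-.052]])
P=np.array([[.19754,.59249,.22602],[.4683,.232,.6488],[.5052,-.1577,.667],[.6432,-.2213,.664],[.6049,-.2248,.7318],[.5422,-.3006,.8083],[.4893,-.3335,.8981],[.4093,-.2534,.4992],[.4202,-.2589,.2669],[.4697,-.2621,.2156]])
W=np.array([[-.503296,-3.100913,.0022],[.505,3.052,.048],[.501,2.995,.038],[.487,2.882,.013],[.472,2.772,-.011],[.455,2.618,-.071],[.438,2.422,-.15],[.554,2.402,-.194],[.552,2.399,-.197],[.556,2.389,-.208]])
def rots(q,s,b,t):
    M=[R.from_euler('z',b)]
    for i in range(7): M.append(M[-1]*R.from_euler('zyzyzyz'[i],s[i]*q[i]))
    M[-1]=M[-1]*R.from_euler('z',t); return M
def fit():
    from scipy.optimize import least_squares
    best=None; T=R.from_rotvec(W)
    for sg in itertools.product((1,-1),repeat=4):
        s=[sg[0],1,sg[1],1,sg[2],1,sg[3]]
        for b0 in(0,1.57,3.14,-1.57):
          for t0 in (0,1.57,3.14,-1.57):
            f=lambda x:np.concatenate([(T[i].inv()*rots(Q[i],s,*x)[-1]).as_rotvec() for i in range(len(Q))])
            if np.abs(f([b0,t0])).max()>1: continue
            r=least_squares(f,[b0,t0])
            if best is None or r.cost<best[0]: best=(r.cost,s,r.x,np.abs(r.fun).max())
    return best
def links(s,x):
    A=np.array([np.hstack([m.as_matrix() for m in rots(q,s,*x)]) for q in Q]).reshape(-1,24)
    A2=np.vstack([A,1e-3*np.eye(24)]); o=np.linalg.lstsq(A2,np.r_[P.ravel(),np.zeros(24)],rcond=None)[0]
    return o,np.abs(A@o-P.ravel()).max()
if __name__=="__main__":
    b=fit(); print(b)
    if b: o,e=links(b[1],b[2]); print(o.reshape(8,3).round(3),e)
E
python3 kin.py
```

```text
(np.float64(3.250235311249731e-06), [-1, 1, -1, 1, -1, 1, -1], array([-4.98592361e-05,  1.57057305e+00]), np.float64(0.001072620930834998))
[[ 0.002  0.003  0.136]
 [-0.001 -0.018  0.136]
 [ 0.001 -0.018  0.279]
 [-0.    -0.008  0.279]
 [-0.    -0.008  0.214]
 [ 0.    -0.     0.214]
 [-0.    -0.     0.185]
 [ 0.    -0.004  0.185]] 0.00039956754404824046
```

```bash
cat > ik.py <<'E'
from kin import *
from scipy.optimize import least_squares
S=[-1,1,-1,1,-1,1,-1]; X=(0,np.pi/2); O=links(S,X)[0].reshape(8,3)
LO=np.array([-2.62,-.44,-1.27,.08,-1.32,.12,-2.74]);HI=np.array([2.62,2.09,1.32,2.57,4.46,2,2.74])
def fk(q,full=False):
    M=rots(q,S,*X); pts=np.cumsum([m.apply(o) for m,o in zip(M,O)],0)
    return (pts,M) if full else (pts[-1],M[-1])
def Rt(tilt,az):
    z=np.array([np.sin(tilt)*np.cos(az),np.sin(tilt)*np.sin(az),-np.cos(tilt)]); y=np.array([-np.sin(az),np.cos(az),0]); return R.from_matrix(np.c_[np.cross(y,z),y,z])
def ik(gp,tilt,az,q0=None,n=12,m=.03):
    T=Rt(tilt,az); p=np.array(gp)+.0188*T.as_matrix()[:,2]; rng=np.random.default_rng(0); out=[]
    def f(q):
        a,M=fk(q); return np.r_[(a-p)*10,(T.inv()*M).as_rotvec()*3]
    for k in range(n):
        s=q0 if (k==0 and q0 is not None) else rng.uniform(LO+.1,HI-.1)
        r=least_squares(f,np.clip(s,LO+m,HI-m),bounds=(LO+m,HI-m))
        if r.cost<1e-6: out.append(r.x)
    return out
E
python3 - <<'E'
from ik import *
for nm,t,z in[("t1",(.692,-.067),.09),("t2",(.625,-.202),.09),("t3",(.5495,-.3205),.09),("mat",(.511,.33),.094),("mat",(.511,.33),.25)]:
    for az in ([-26,-18] if nm!="mat" else [-26,10,33]):
        row=[]
        for tilt in (20,24,28,32,36,40):
            sol=ik([*t,z],np.radians(tilt),np.radians(az))
            row.append((tilt,len(sol),[q.round(2).tolist()[2:6:1] for q in sol[:1]]))
        print(nm,az,row)
E
```

```text
t1 -26 [(20, 7, [[-1.24, 1.79, 1.36, 1.12]]), (24, 6, [[-1.18, 1.85, 1.43, 1.05]]), (28, 6, [[-1.14, 1.91, 1.52, 1.02]]), (32, 5, [[-1.23, 1.96, 1.66, 1.12]]), (36, 6, [[-1.17, 2.01, 1.75, 1.1]]), (40, 8, [[-1.16, 2.06, 1.86, 1.14]])]
t1 -18 [(20, 6, [[-1.23, 1.81, 1.35, 1.06]]), (24, 6, [[-1.2, 1.87, 1.43, 1.0]]), (28, 6, [[-0.92, 1.94, 1.44, 0.74]]), (32, 6, [[-1.2, 1.98, 1.67, 0.99]]), (36, 5, [[-1.07, 2.04, 1.78, 0.9]]), (40, 6, [[-1.08, 2.09, 1.91, 0.96]])]
t2 -26 [(20, 6, [[-1.23, 1.91, 1.34, 0.98]]), (24, 6, [[-1.24, 1.97, 1.45, 0.96]]), (28, 6, [[-1.24, 2.02, 1.58, 0.95]]), (32, 6, [[-1.24, 2.08, 1.71, 0.95]]), (36, 6, [[-1.24, 2.14, 1.84, 0.98]]), (40, 7, [[-1.15, 2.19, 1.97, 0.95]])]
t2 -18 [(20, 6, [[-1.23, 1.91, 1.31, 0.92]]), (24, 6, [[-1.19, 1.97, 1.41, 0.84]]), (28, 6, [[-1.22, 2.03, 1.56, 0.84]]), (32, 6, [[-1.14, 2.09, 1.7, 0.76]]), (36, 7, [[-1.24, 2.14, 1.86, 0.86]]), (40, 7, [[-1.21, 2.2, 2.01, 0.87]])]
t3 -26 [(20, 6, [[-1.24, 1.96, 1.3, 0.88]]), (24, 6, [[-1.23, 2.02, 1.42, 0.82]]), (28, 5, [[-1.21, 2.08, 1.55, 0.77]]), (32, 6, [[-1.01, 2.14, 1.71, 0.57]]), (36,
[... 1008 characters left out ...]
)]
mat -26 [(20, 7, [[-1.1, 1.71, 0.89, 1.31]]), (24, 7, [[-1.23, 1.73, 1.03, 1.41]]), (28, 7, [[1.29, 1.89, -0.24, 0.81]]), (32, 7, [[-0.97, 1.8, 1.03, 1.31]]), (36, 6, [[-0.09, 1.87, 0.8, 1.02]]), (40, 7, [[-0.72, 1.86, 1.07, 1.27]])]
mat 10 [(20, 5, [[0.09, 1.9, 0.26, 0.72]]), (24, 4, [[-1.16, 1.89, 0.94, 0.96]]), (28, 5, [[-0.85, 1.96, 0.87, 0.77]]), (32, 3, [[0.34, 2.09, 0.59, 0.5]]), (36, 3, [[0.18, 2.13, 0.85, 0.48]]), (40, 4, [[0.09, 2.18, 1.1, 0.49]])]
mat 33 [(20, 4, [[-0.01, 1.93, 0.07, 0.64]]), (24, 4, [[-0.05, 1.99, 0.11, 0.54]]), (28, 4, [[0.42, 2.08, -0.07, 0.42]]), (32, 4, [[0.38, 2.13, -0.01, 0.31]]), (36, 4, [[0.07, 2.18, 0.33, 0.21]]), (40, 2, [[-0.74, 2.18, 1.21, 0.26]])]
```

```bash
cat > sim.py <<'E'
from ik import *
def step(q,p,T,lam=.02):
    def f(x):
        a,M=fk(x); return np.r_[(a-p)*10,(T.inv()*M).as_rotvec()*3,lam*(x-q)]
    q=np.clip(q,LO+.002,HI-.002)
    return least_squares(f,q,bounds=(LO+.001,HI-.001),max_nfev=30).x
def run(q,p1,turn=0,ds=.02,T1=None,lam=.02):
    p0,M=fk(q); n=max(2,int(np.linalg.norm(p1-p0)/ds)+1,int(abs(turn)/.05)+1)
    for k in range(1,n+1):
        q=step(q,p0+(p1-p0)*k/n,R.from_euler('z',turn*k/n)*M,lam)
    a,MM=fk(q); T=R.from_euler('z',turn)*M
    return q,np.linalg.norm(a-p1)*1000,np.degrees((T.inv()*MM).magnitude())
def tcp(gp,q): return np.array(gp)+.0188*fk(q)[1].as_matrix()[:,2]
E
python3 - <<'E'
from sim import *
np.set_printoptions(precision=3,suppress=True)
q=Q[7]; print(run(q,P[8])); print(run(Q[8],tcp([.5495,-.3205,.085],Q[8])))
# tilt scan starting from model high pose; straight-elbow start
for tilt in (22,26,30,34):
  for nm,t in(("t3",(.5495,-.3205)),("t2",(.625,-.202)),("t1",(.692,-.067))):
    T=Rt(np.radians(tilt),np.radians(-25.7)); z=T.as_matrix()[:,2]
    q=Q[7].copy(); gp=np.array([*t,.09])
    for k in range(20): q=step(q,gp-.25*z+[0,0,.1]+.0188*z,T)
    a=q; q,e,r=run(q,gp-.25*z+.0188*z); q,e,r=run(q,gp+.0188*z); print(tilt,nm,a,q,round(e,2),round(r,2))
E
```

```text
(array([ 0.092, -0.173,  0.301,  2.412,  0.361,  0.222,  1.2  ]), np.float64(0.001972538271159121), np.float64(0.0007282679519794373))
(array([ 0.417,  0.504,  0.033,  2.303,  3.169,  0.355, -1.613]), np.float64(0.0006659375212882579), np.float64(0.00012868153341135644))
22 t3 [ 0.058 -0.049  0.369  1.807  0.029  0.996  1.541] [ 0.323  0.481  0.159  2.062 -0.33   0.23   1.879] 0.0 0.0
22 t2 [-0.07   0.009  0.192  1.755  0.14   1.017  1.193] [0.059 0.507 0.159 2.01  0.082 0.259 1.232] 0.0 0.0
22 t1 [-0.26   0.115  0.101  1.641  0.233  1.078  0.882] [-0.179  0.563  0.145  1.894  0.307  0.37   0.785] 0.0 0.0
26 t3 [ 0.017 -0.123  0.377  1.907  0.084  0.896  1.486] [ 0.324  0.473  0.156  2.12  -0.618  0.121  2.167] 0.09 0.04
26 t2 [-0.079 -0.052  0.159  1.854  0.209  0.922  1.112] [0.028 0.499 0.184 2.072 0.233 0.144 1.069] 0.0 0.0
26 t1 [-0.275  0.064  0.059  1.738  0.324  0.998  0.775] [-0.224  0.555  0.177  1.953  0.505  0.28   0.57 ] 0.0 0.0
30 t3 [-0.005 -0.192  0.366  2.005  0.148  0.797  1.421] [ 0.256  0.471  0.246  2.146 -1.2    0.121  2.739] 4.66 1.98
30 t2 [-0.07  -0.107  0.108  1.951  0.288  0.83   1.018] [ 0.11   0.492  0.058  2.121  1.364  0.121 -0.056] 0.04 0.02
30 t1 [-0.28   0.02   0.005  1.832  0.427  0.927  0.651] [-0.297  0.556  0.248  2.012  0.803  0.196  0.246] 0.0 0.0
34 t3 [-0.001 -0.253  0.338  2.101  0.214  0.697  1.351] [ 0.262  0.461  0.242  2.142 -1.201  0.121  2.739] 12.26 5.21
34 t2 [-0.042 -0.154  0.043  2.045  0.376  0.74   0.911] [ 0.247  0.501 -0.138  2.164  1.954  0.252 -0.628] 0.01 0.0
34 t1 [-0.278 -0.015 -0.056  1.922  0.543  0.866  0.509] [-0.343  0.562  0.28   2.067  1.411  0.172 -0.385] 0.01 0.01
```

```bash
python3 - <<'E'
from sim import *
np.set_printoptions(precision=3,suppress=True)
qc=observe()['joints']; p,M=fk(qc); print(p,observe()['position'])
t3=[.5495,-.3205,.09]
# a) directly; b) from current, with turns; c) back up then elsewhere
for lam in(.02,.1):
  print("direct",lam,run(qc,tcp(t3,qc),lam=lam,ds=.01))
  for turn in(-30,30,60):
    q,e,r=run(qc,p,np.radians(turn),lam=lam); print("turn",turn,q,round(e,2),round(r,2))
    q2,e,r=run(q,p,-np.radians(turn),lam=lam); print("   back",q2,round(e,2),round(r,2)); 
    q3,e,r=run(q2,tcp(t3,q2),lam=lam); print("   go",q3,round(e,2),round(r,2))
  for d in([-.05,.03,.06],[-.05,.02,.28],[0,.2,.1],[0,-.15,.05],[.05,-.1,.2],[0,.1,.3]):
    q,e,r=run(qc,p+d,lam=lam); q3,e3,r3=run(q,tcp(t3,q),lam=lam); print("via",d,q,round(e,2),round(r,2),"->",q3,round(e3,2),round(r3,2))
E
```

```text
[ 0.469 -0.261  0.215] [ 0.469 -0.262  0.215]
direct 0.02 (array([ 0.547,  0.499, -0.143,  2.296,  2.915,  0.358, -1.34 ]), np.float64(0.00037772655399095223), np.float64(0.00010319529002411641))
turn -30 [-0.961  0.177  1.171  2.38   1.067  0.378 -0.198] 0.0 0.0
   back [-0.929 -0.097  1.317  2.471  1.631  0.121 -0.053] 0.0 0.0
   go [ 0.582  0.502 -0.187  2.293  2.861  0.361 -1.278] 0.0 0.0
turn 30 [-0.899 -0.439  1.319  2.388  0.43   0.256  1.77 ] 25.02 2.96
   back [-0.834 -0.041  1.187  2.46   1.475  0.151  0.041] 0.01 0.0
   go [ 0.499  0.496 -0.135  2.29   2.694  0.36  -1.167] 0.0 0.0
turn 60 [-0.837 -0.439  1.319  2.272 -0.067  0.537  2.703] 65.28 11.05
   back [-0.123  0.051  0.321  2.356  1.049  0.356  0.311] 0.0 0.0
   go [ 0.301  0.488 -0.003  2.24   2.119  0.316 -0.712] 0.0 0.0
via [-0.05, 0.03, 0.06] [-0.701 -0.439  0.726  2.457  1.098  0.603  0.372] 0.01 0.0 -> [ 0.282  0.501  0.199  2.318  3.33   0.375 -1.806] 0.0 0.0
via [-0.05, 0.02, 0.28] [-0.258 -0.439  0.339  1.979  0.463  0.948  1.063] 0.0 0.0 -> [ 0.232  0.449  0.273  2.139 -1.221  0.121  2.739] 23.63 10.08
via
[... 1510 characters left out ...]
9 -0.439  0.34   1.979  0.464  0.949  1.063] 0.07 0.01 -> [ 0.231  0.449  0.274  2.139 -1.221  0.121  2.739] 23.63 10.08
via [0, 0.2, 0.1] [-1.011 -0.304  0.482  2.343  0.978  0.893  0.015] 0.03 0.0 -> [ 0.549  0.499 -0.145  2.296  2.911  0.358 -1.335] 0.03 0.01
via [0, -0.15, 0.05] [ 0.089  0.115  0.721  2.187 -0.97   0.332  2.739] 1.32 0.43 -> [ 0.217  0.451  0.287  2.141 -1.227  0.121  2.739] 22.96 9.8
via [0.05, -0.1, 0.2] [-0.931 -0.439  1.107  1.962  0.761  0.776  0.999] 0.03 0.01 -> [-1.188 -0.439  1.319  2.479  1.575  0.566  0.025] 173.63 1.07
via [0, 0.1, 0.3] [-0.717 -0.433  0.403  1.919  0.696  1.152  0.674] 0.02 0.01 -> [ 0.979  0.6   -0.707  2.262  2.327  0.487 -0.634] 0.04 0.02
```

drive_tool([
  {"grip":-1,"turn":0.01,"tx":-0.02,"ty":-0.02,"tz":0},
  {"grip":-1,"turn":0.01,"tx":-0.03,"ty":-0.03,"tz":-0.01},
  {"grip":-1,"turn":0.01,"tx":-0.03,"ty":-0.03,"tz":-0.03},
  {"grip":-1,"turn":0.01,"tx":-0.03,"ty":-0.03,"tz":-0.03},
  {"grip":-1,"turn":0.01,"tx":-0.03,"ty":-0.03,"tz":-0.03},
  {"grip":-1,"turn":0.01,"tx":-0.03,"ty":-0.03,"tz":-0.03},
  {"grip":-1,"turn":0.01,"tx":-0.03,"ty":-0.03,"tz":-0.03},
  {"grip":-1,"turn":0.01,"tx":-0.03,"ty":-0.03,"tz":-0.03},
])

```text
clock: 12.7
position: [0.4533, -0.2705, 0.2094]
ee_rot: [0.544, 2.393, -0.205]
force: [-0.2, -0.0, -0.3]
width: 1.001
```

```bash
python3 st.py
```

```text
t 12.7 q [-0.893 -0.127  1.317  2.495  1.78   0.118 -0.149] tcp [ 0.453 -0.271  0.209] gp [ 0.442 -0.265  0.224]
tilt 40.0 az -26.1 jaw az 64.3 jaw elev -0.3 F [-0.22 -0.01 -0.28] T [0.31 0.65 0.  ] w 1.001
```

drive_tool([
  {"grip":-1,"turn":0,"tx":0.015,"ty":-0.007,"tz":-0.02},
  {"grip":-1,"turn":0,"tx":0.03,"ty":-0.014,"tz":-0.04},
  {"grip":-1,"turn":0,"tx":0.045,"ty":-0.022,"tz":-0.06},
  {"grip":-1,"turn":0,"tx":0.06,"ty":-0.03,"tz":-0.08},
  {"grip":-1,"turn":0,"tx":0.06,"ty":-0.03,"tz":-0.08},
  {"grip":-1,"turn":0,"tx":0.06,"ty":-0.03,"tz":-0.08},
  {"grip":-1,"turn":0,"tx":0.06,"ty":-0.03,"tz":-0.08},
  {"grip":-1,"turn":0,"tx":0.06,"ty":-0.03,"tz":-0.08},
])

```text
clock: 13.5
position: [0.4568, -0.2666, 0.2089]
ee_rot: [0.548, 2.393, -0.215]
force: [0.1, -0.5, -0.4]
width: 0.996
```

```bash
python3 st.py
```

```text
t 13.5 q [-0.905 -0.104  1.317  2.495  1.824  0.118 -0.215] tcp [ 0.457 -0.267  0.209] gp [ 0.446 -0.261  0.223]
tilt 40.0 az -26.8 jaw az 63.9 jaw elev -0.7 F [ 0.12 -0.54 -0.41] T [ 0.28  0.71 -0.04] w 0.996
```

```bash
cat > dls.py <<'E'
from sim import *
VM=.07*np.array([2.22,2.22,3.01,3.01,3.14,3.14,3.14])
def dls(q,p,T,it=3,mu=1e-3):
    q0=q.copy()
    for _ in range(it):
        a,M=fk(q); e=np.r_[p-a,(T*M.inv()).as_rotvec()*.3]
        J=np.zeros((6,7))
        for i in range(7):
            d=q.copy(); d[i]+=1e-5; b,N=fk(d); J[:,i]=np.r_[b-a,(N*M.inv()).as_rotvec()*.3]/1e-5
        dq=J.T@np.linalg.solve(J@J.T+mu*np.eye(6),e)
        q=np.clip(q+dq,LO,HI)
    d=q-q0; return q0+d*min(1,(VM/np.maximum(np.abs(d),1e-9)).min())
def go(q,p1,turn=0,ds=.03,extra=4,T1=None):
    p0,M=fk(q); n=max(1,int(np.ceil(np.linalg.norm(p1-p0)/ds)),int(np.ceil(abs(turn)/.14)))
    for k in range(1,n+extra+1):
        s=min(1,k/n); q=dls(q,p0+(p1-p0)*s,R.from_euler('z',turn*s)*M)
    a,MM=fk(q); T=R.from_euler('z',turn)*M
    return q,n+extra,round(np.linalg.norm(a-p1)*1000,1),round(np.degrees((T.inv()*MM).magnitude()),1)
E
python3 - <<'E'
from dls import *
np.set_printoptions(precision=2,suppress=True)
print("check stuck",go(Q[8],tcp([.5495,-.3205,.085],Q[8]),ds=.025))
qc=observe()['joints']; z=fk(qc)[1].as_matrix()[:,2]
T={1:np.array([.692,-.067,.09]),2:np.array([.625,-.202,.09]),3:np.array([.5495,-.3205,.09])}
for via in ([.47,-.1,.4],[.5,0,.4],[.45,.1,.4],[.55,.1,.4],[.47,-.1,.6],[.55,.15,.5]):
    print("VIA",via); r=go(qc,tcp(via,qc)); print(r)
    r=go(r[0],tcp(T[1]-.25*z,r[0])); print(" pre1",r)
    r=go(r[0],tcp(T[1],r[0]),extra=6); print(" tin1",r); a=r[0]
    r=go(a,tcp(T[2]-.15*z,a)); r=go(r[0],tcp(T[2],a)); print(" tin2",r)
    r=go(r[0],tcp(T[3]-.15*z,a)); r=go(r[0],tcp(T[3],a)); print(" tin3",r)
E
```

```text
check stuck (array([0.07, 0.44, 0.47, 2.33, 0.62, 0.12, 0.89]), 15, np.float64(166.8), np.float64(26.4))
VIA [0.47, -0.1, 0.4]
(array([-0.87, -0.37,  0.45,  2.19,  0.86,  0.96,  0.31]), 13, np.float64(0.0), np.float64(0.0))
 pre1 (array([-0.9 ,  0.04,  0.48,  2.25,  0.98,  0.62, -0.06]), 10, np.float64(0.0), np.float64(0.0))
 tin1 (array([-0.39,  0.58,  0.29,  2.13,  2.03,  0.28, -1.05]), 15, np.float64(0.0), np.float64(0.0))
 tin2 (array([ 0.1 ,  0.51,  0.01,  2.25,  2.48,  0.36, -1.2 ]), 9, np.float64(0.0), np.float64(0.0))
 tin3 (array([ 0.56,  0.51, -0.17,  2.31,  2.87,  0.41, -1.29]), 10, np.float64(0.0), np.float64(0.0))
VIA [0.5, 0, 0.4]
(array([-1.  , -0.22,  0.4 ,  2.12,  0.84,  1.01,  0.14]), 15, np.float64(0.0), np.float64(0.0))
 pre1 (array([-0.94,  0.04,  0.52,  2.25,  0.98,  0.62, -0.06]), 9, np.float64(0.0), np.float64(0.0))
 tin1 (array([-0.39,  0.58,  0.29,  2.13,  2.03,  0.28, -1.05]), 15, np.float64(0.0), np.float64(0.0))
 tin2 (array([ 0.1 ,  0.51,  0.01,  2.25,  2.48,  0.36, -1.2 ]), 9, np.float64(0.0), np.float64(0.0))
 tin3 (array([ 0.56,  0.51, -0.17,  2.31,  
[... 1477 characters left out ...]
  2.25,  2.47,  0.37, -1.19]), 9, np.float64(0.0), np.float64(0.0))
 tin3 (array([ 0.56,  0.51, -0.18,  2.31,  2.86,  0.41, -1.28]), 10, np.float64(0.0), np.float64(0.0))
VIA [0.55, 0.15, 0.5]
(array([-1.11, -0.02,  0.36,  1.73,  0.7 ,  1.24,  0.2 ]), 21, np.float64(0.0), np.float64(0.0))
 pre1 (array([-0.93,  0.04,  0.51,  2.25,  0.98,  0.62, -0.06]), 13, np.float64(0.0), np.float64(0.0))
 tin1 (array([-0.39,  0.58,  0.29,  2.13,  2.03,  0.28, -1.05]), 15, np.float64(0.0), np.float64(0.0))
 tin2 (array([ 0.1 ,  0.51,  0.01,  2.25,  2.48,  0.36, -1.2 ]), 9, np.float64(0.0), np.float64(0.0))
 tin3 (array([ 0.56,  0.51, -0.17,  2.31,  2.87,  0.41, -1.29]), 10, np.float64(0.0), np.float64(0.0))
```

drive_tool([
  {"grip":-1,"turn":0.018,"tx":0,"ty":0.05,"tz":0.07},
  {"grip":-1,"turn":0.018,"tx":0,"ty":0.1,"tz":0.15},
  {"grip":-1,"turn":0.018,"tx":0.02,"ty":0.15,"tz":0.23},
  {"grip":-1,"turn":0.018,"tx":0.03,"ty":0.2,"tz":0.31},
  {"grip":-1,"turn":0.018,"tx":0.05,"ty":0.25,"tz":0.38},
  {"grip":-1,"turn":0.018,"tx":0.07,"ty":0.32,"tz":0.44},
  {"grip":-1,"turn":0.018,"tx":0.09,"ty":0.39,"tz":0.44},
  {"grip":-1,"turn":0.018,"tx":0.11,"ty":0.46,"tz":0.44},
  {"grip":-1,"turn":0.018,"tx":0.13,"ty":0.53,"tz":0.44},
  {"grip":-1,"turn":0.018,"tx":0.135,"ty":0.6,"tz":0.44},
  {"grip":-1,"turn":0.018,"tx":0.135,"ty":0.65,"tz":0.44},
  {"grip":-1,"turn":0.018,"tx":0.135,"ty":0.65,"tz":0.44},
  {"grip":-1,"turn":0.018,"tx":0.135,"ty":0.65,"tz":0.44},
])

```text
clock: 14.8
position: [0.5107, -0.0068, 0.3846]
ee_rot: [0.525, 2.398, -0.208]
force: [0.5, 0.4, -0.4]
width: 1.003
```

```bash
python3 st.py; cat > to.py <<'E'
import sys
from dls import *
np.set_printoptions(precision=3,suppress=True)
s=observe(); z=R.from_rotvec(s['ee_rot']).as_matrix()[:,2]; gp=s['position']-.0188*z
T={1:np.array([.692,-.067,.09]),2:np.array([.6255,-.202,.09]),3:np.array([.5495,-.3205,.09])}
t=T[int(sys.argv[1])]; b=float(sys.argv[2]); g=t-b*z
print("inc",((g-gp)/.4).round(3),"sim",go(s['joints'],g+.0188*z,ds=.025))
E
python3 to.py 1 .25
```

```text
t 14.8 q [-0.814 -0.2    0.267  2.122  0.796  0.949  0.204] tcp [ 0.511 -0.007  0.385] gp [ 0.5   -0.002  0.399]
tilt 40.0 az -25.8 jaw az 65.0 jaw elev -0.7 F [ 0.52  0.39 -0.43] T [ 0.32  0.67 -0.03] w 1.003
inc [ 0.119  0.011 -0.294] sim (array([-0.761,  0.035,  0.341,  2.248,  0.993,  0.614, -0.051]), 10, np.float64(0.0), np.float64(0.0))
```

drive_tool([
  {"grip":-1,"turn":0,"tx":0.03,"ty":0,"tz":-0.07},
  {"grip":-1,"turn":0,"tx":0.06,"ty":0.005,"tz":-0.15},
  {"grip":-1,"turn":0,"tx":0.09,"ty":0.01,"tz":-0.22},
  {"grip":-1,"turn":0,"tx":0.119,"ty":0.011,"tz":-0.294},
  {"grip":-1,"turn":0,"tx":0.119,"ty":0.011,"tz":-0.294},
  {"grip":-1,"turn":0,"tx":0.155,"ty":-0.007,"tz":-0.342},
  {"grip":-1,"turn":0,"tx":0.191,"ty":-0.024,"tz":-0.39},
  {"grip":-1,"turn":0,"tx":0.227,"ty":-0.042,"tz":-0.437},
  {"grip":-1,"turn":0,"tx":0.264,"ty":-0.059,"tz":-0.485},
  {"grip":-1,"turn":0,"tx":0.3,"ty":-0.077,"tz":-0.533},
  {"grip":-1,"turn":0,"tx":0.336,"ty":-0.094,"tz":-0.581},
  {"grip":-1,"turn":0,"tx":0.336,"ty":-0.094,"tz":-0.581},
  {"grip":-1,"turn":0,"tx":0.336,"ty":-0.094,"tz":-0.581},
])

```text
clock: 16.1
position: [0.6454, -0.0453, 0.1536]
ee_rot: [0.526, 2.396, -0.21]
force: [-0.5, 0.4, -0.3]
width: 0.999
```

```bash
python3 st.py; python3 to.py 1 0; python3 - <<'E'
from h import *
crop("scene",130,70,200,150,4,"pics/s4.png")
E
```

```text
t 16.1 q [-0.643  0.386  0.493  2.231  1.559  0.241 -0.583] tcp [ 0.645 -0.045  0.154] gp [ 0.634 -0.04   0.168]
tilt 40.1 az -25.9 jaw az 65.0 jaw elev -0.7 F [-0.54  0.37 -0.29] T [0.3  0.63 0.05] w 0.999
inc [ 0.144 -0.067 -0.195] sim (array([-0.343,  0.573,  0.229,  2.136,  2.036,  0.304, -1.021]), 9, np.float64(0.0), np.float64(0.0))
```

View pics/s4.png

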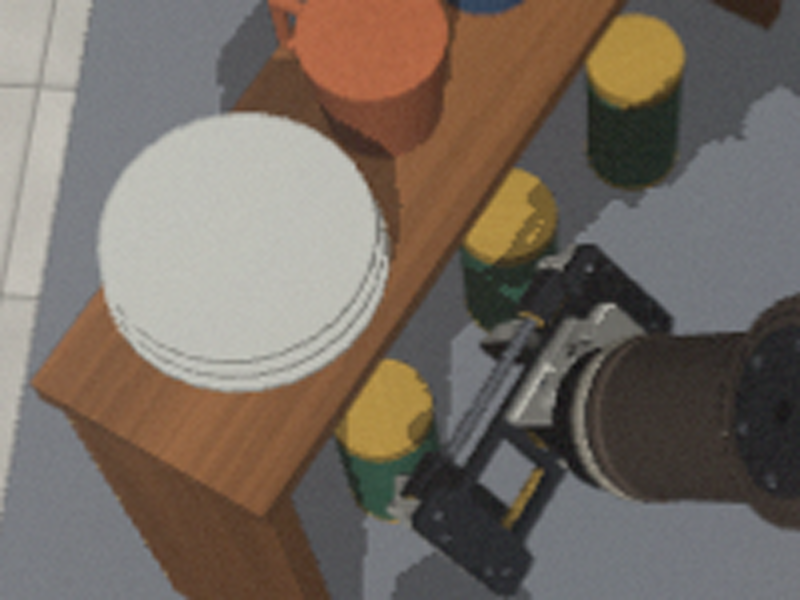

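Fingers at crop (400,500) and (500,345) straddle tin 1's approach line, and the board is clear. Going in slowly.

drive_tool([
  {"grip":-1,"turn":0,"tx":0.024,"ty":-0.011,"tz":-0.032},
  {"grip":-1,"turn":0,"tx":0.048,"ty":-0.022,"tz":-0.065},
  {"grip":-1,"turn":0,"tx":0.072,"ty":-0.033,"tz":-0.097},
  {"grip":-1,"turn":0,"tx":0.096,"ty":-0.045,"tz":-0.13},
  {"grip":-1,"turn":0,"tx":0.12,"ty":-0.056,"tz":-0.162},
  {"grip":-1,"turn":0,"tx":0.144,"ty":-0.067,"tz":-0.195},
  {"grip":-1,"turn":0,"tx":0.144,"ty":-0.067,"tz":-0.195},
  {"grip":-1,"turn":0,"tx":0.144,"ty":-0.067,"tz":-0.195},
  {"grip":-1,"turn":0,"tx":0.144,"ty":-0.067,"tz":-0.195},
])

```text
clock: 17.05
position: [0.7029, -0.0711, 0.0774]
ee_rot: [0.525, 2.394, -0.207]
force: [-0.1, -0.1, 0.1]
width: 0.999
```

```bash
python3 st.py; python3 to.py 1 0
```

```text
t 17.05 q [-0.353  0.572  0.239  2.139  2.046  0.301 -1.034] tcp [ 0.703 -0.071  0.077] gp [ 0.692 -0.066  0.092]
tilt 40.2 az -25.7 jaw az 65.0 jaw elev -0.6 F [-0.07 -0.09  0.15] T [0.33 0.7  0.06] w 0.999
inc [ 0.    -0.003 -0.004] sim (array([-0.346,  0.574,  0.234,  2.138,  2.054,  0.303, -1.039]), 5, np.float64(0.0), np.float64(0.0))
```

drive_tool([
  {"grip":1,"turn":0,"tx":0,"ty":0,"tz":0},
  {"grip":1,"turn":0,"tx":0,"ty":0,"tz":0},
  {"grip":1,"turn":0,"tx":0,"ty":0,"tz":0},
  {"grip":1,"turn":0,"tx":0,"ty":0,"tz":0},
  {"grip":1,"turn":0,"tx":0,"ty":0,"tz":0},
  {"grip":1,"turn":0,"tx":0,"ty":0,"tz":0},
  {"grip":1,"turn":0,"tx":0,"ty":0,"tz":0},
  {"grip":1,"turn":0,"tx":0,"ty":0,"tz":0},
], newtons=35)

```text
clock: 17.85
position: [0.7032, -0.0708, 0.0775]
ee_rot: [0.525, 2.394, -0.207]
force: [0.3, 2.3, 2.7]
width: 0.698
```

```bash
python3 st.py
```

```text
t 17.85 q [-0.354  0.572  0.24   2.138  2.046  0.3   -1.035] tcp [ 0.703 -0.071  0.078] gp [ 0.692 -0.066  0.092]
tilt 40.2 az -25.7 jaw az 65.0 jaw elev -0.6 F [0.34 2.32 2.72] T [0.48 0.33 0.24] w 0.698
```

drive_tool([
  {"grip":1,"turn":0,"tx":0,"ty":0,"tz":0.015},
  {"grip":1,"turn":0,"tx":0,"ty":0,"tz":0.03},
  {"grip":1,"turn":0,"tx":0,"ty":0,"tz":0.04},
  {"grip":1,"turn":0,"tx":0,"ty":0,"tz":0.04},
  {"grip":1,"turn":0,"tx":0,"ty":0,"tz":0.04},
  {"grip":1,"turn":0,"tx":0,"ty":0,"tz":0.04},
  {"grip":1,"turn":0,"tx":0,"ty":0,"tz":0.04},
])

```text
clock: 18.55
position: [0.703, -0.0708, 0.0933]
ee_rot: [0.525, 2.394, -0.207]
force: [-0.3, 0.0, -2.9]
width: 0.7
```

```bash
python3 st.py; python3 -c "
from h import *
for i in range(4): get_image('top'); print(observe()['force'].round(2))"
```

```text
t 18.55 q [-0.403  0.548  0.306  2.135  1.983  0.258 -0.971] tcp [ 0.703 -0.071  0.093] gp [ 0.692 -0.066  0.108]
tilt 40.2 az -25.7 jaw az 65.0 jaw elev -0.6 F [-0.29  0.01 -2.91] T [0.49 1.06 0.02] w 0.7
[-0.11  0.79 -3.81]
[-0.66 -1.13 -3.62]
[-0.16  0.68 -2.86]
[ 0.19  0.6  -2.56]
```

About 3.1 N, or 0.32 kg, so tin 1 is a light one. Setting it back down.

drive_tool([
  {"grip":1,"turn":0,"tx":0,"ty":0,"tz":-0.015},
  {"grip":1,"turn":0,"tx":0,"ty":0,"tz":-0.028},
  {"grip":1,"turn":0,"tx":0,"ty":0,"tz":-0.036},
  {"grip":1,"turn":0,"tx":0,"ty":0,"tz":-0.04},
  {"grip":1,"turn":0,"tx":0,"ty":0,"tz":-0.04},
  {"grip":1,"turn":0,"tx":0,"ty":0,"tz":-0.04},
])

```text
clock: 19.35
position: [0.7034, -0.0712, 0.0776]
ee_rot: [0.525, 2.393, -0.207]
force: [0.4, -0.4, -1.6]
width: 0.697
```

drive_tool([
  {"grip":-1,"turn":0,"tx":0,"ty":0,"tz":0},
  {"grip":-1,"turn":0,"tx":0,"ty":0,"tz":0},
  {"grip":-1,"turn":0,"tx":0,"ty":0,"tz":0},
  {"grip":-1,"turn":0,"tx":0,"ty":0,"tz":0},
  {"grip":-1,"turn":0,"tx":0,"ty":0,"tz":0},
  {"grip":-1,"turn":0,"tx":0,"ty":0,"tz":0},
])

```text
clock: 19.95
position: [0.7034, -0.0712, 0.0776]
ee_rot: [0.526, 2.393, -0.207]
force: [-0.9, 0.4, 0.3]
width: 1.0
```

```bash
python3 st.py; python3 - <<'E'
from dls import *
np.set_printoptions(precision=3,suppress=True)
s=observe(); z=R.from_rotvec(s['ee_rot']).as_matrix()[:,2]; gp=s['position']-.0188*z; q=s['joints']
t1=gp; t2=np.array([.6255,-.202,.09])
for w in(gp-.14*z,t2-.14*z,t2): 
    print("inc",((w-gp)/.4).round(3)); r=go(q,w+.0188*z,ds=.025); print(r); q=r[0]
E
```

```text
t 19.95 q [-0.353  0.572  0.24   2.138  2.046  0.301 -1.035] tcp [ 0.703 -0.071  0.078] gp [ 0.692 -0.066  0.092]
tilt 40.2 az -25.7 jaw az 65.0 jaw elev -0.6 F [-0.88  0.41  0.31] T [0.29 0.69 0.  ] w 1.0
inc [-0.204  0.098  0.267]
(array([-0.74 ,  0.295,  0.539,  2.253,  1.315,  0.296, -0.346]), 10, np.float64(0.0), np.float64(0.0))
inc [-0.371 -0.242  0.262]
(array([-0.37 ,  0.186,  0.47 ,  2.393,  2.019,  0.179, -0.768]), 11, np.float64(0.0), np.float64(0.0))
inc [-0.167 -0.34  -0.005]
(array([ 0.123,  0.515, -0.004,  2.254,  2.517,  0.368, -1.216]), 10, np.float64(0.0), np.float64(0.0))
```

drive_tool([
  {"grip":-1,"turn":0,"tx":-0.034,"ty":0.016,"tz":0.044},
  {"grip":-1,"turn":0,"tx":-0.068,"ty":0.033,"tz":0.089},
  {"grip":-1,"turn":0,"tx":-0.102,"ty":0.049,"tz":0.133},
  {"grip":-1,"turn":0,"tx":-0.136,"ty":0.065,"tz":0.178},
  {"grip":-1,"turn":0,"tx":-0.17,"ty":0.082,"tz":0.222},
  {"grip":-1,"turn":0,"tx":-0.204,"ty":0.098,"tz":0.267},
  {"grip":-1,"turn":0,"tx":-0.204,"ty":0.098,"tz":0.267},
  {"grip":-1,"turn":0,"tx":-0.237,"ty":0.03,"tz":0.266},
  {"grip":-1,"turn":0,"tx":-0.27,"ty":-0.038,"tz":0.265},
  {"grip":-1,"turn":0,"tx":-0.304,"ty":-0.106,"tz":0.264},
  {"grip":-1,"turn":0,"tx":-0.338,"ty":-0.174,"tz":0.263},
  {"grip":-1,"turn":0,"tx":-0.371,"ty":-0.242,"tz":0.262},
  {"grip":-1,"turn":0,"tx":-0.371,"ty":-0.242,"tz":0.262},
  {"grip":-1,"turn":0,"tx":-0.371,"ty":-0.242,"tz":0.262},
  {"grip":-1,"turn":0,"tx":-0.371,"ty":-0.242,"tz":0.262},
])

```text
clock: 21.45
position: [0.5556, -0.1672, 0.1822]
ee_rot: [0.525, 2.394, -0.206]
force: [-0.3, -0.8, -0.1]
width: 1.0
```

```bash
python3 st.py;python3 to.py 2 0
```

```text
t 21.45 q [-0.409  0.191  0.514  2.395  2.06   0.17  -0.81 ] tcp [ 0.556 -0.167  0.182] gp [ 0.545 -0.162  0.197]
tilt 40.2 az -25.7 jaw az 65.1 jaw elev -0.6 F [-0.26 -0.81 -0.05] T [0.31 0.71 0.03] w 1.0
inc [ 0.202 -0.1   -0.266] sim (array([ 0.108,  0.515,  0.016,  2.255,  2.54 ,  0.362, -1.242]), 10, np.float64(0.0), np.float64(0.0))
```

Good. In to tin 2, grip, and lift.

drive_tool([
  {"grip":-1,"turn":0,"tx":0.025,"ty":-0.012,"tz":-0.033},
  {"grip":-1,"turn":0,"tx":0.05,"ty":-0.025,"tz":-0.066},
  {"grip":-1,"turn":0,"tx":0.075,"ty":-0.037,"tz":-0.1},
  {"grip":-1,"turn":0,"tx":0.1,"ty":-0.05,"tz":-0.133},
  {"grip":-1,"turn":0,"tx":0.125,"ty":-0.062,"tz":-0.166},
  {"grip":-1,"turn":0,"tx":0.15,"ty":-0.075,"tz":-0.2},
  {"grip":-1,"turn":0,"tx":0.175,"ty":-0.087,"tz":-0.233},
  {"grip":-1,"turn":0,"tx":0.202,"ty":-0.1,"tz":-0.264},
  {"grip":-1,"turn":0,"tx":0.202,"ty":-0.1,"tz":-0.264},
  {"grip":-1,"turn":0,"tx":0.202,"ty":-0.1,"tz":-0.264},
  {"grip":-1,"turn":0,"tx":0.202,"ty":-0.1,"tz":-0.264},
])

```text
clock: 22.55
position: [0.6364, -0.206, 0.0768]
ee_rot: [0.523, 2.394, -0.205]
force: [-0.4, -0.1, 0.4]
width: 1.001
```

```bash
python3 st.py;python3 to.py 2 0
```

```text
t 22.55 q [ 0.095  0.513  0.03   2.257  2.551  0.358 -1.256] tcp [ 0.636 -0.206  0.077] gp [ 0.625 -0.201  0.091]
tilt 40.2 az -25.6 jaw az 65.1 jaw elev -0.6 F [-0.36 -0.1   0.38] T [ 0.26  0.72 -0.01] w 1.001
inc [ 0.    -0.003 -0.003] sim (array([ 0.1  ,  0.515,  0.027,  2.255,  2.556,  0.359, -1.257]), 5, np.float64(0.0), np.float64(0.0))
```

drive_tool([
  {"grip":1,"turn":0,"tx":0,"ty":0,"tz":0},
  {"grip":1,"turn":0,"tx":0,"ty":0,"tz":0},
  {"grip":1,"turn":0,"tx":0,"ty":0,"tz":0},
  {"grip":1,"turn":0,"tx":0,"ty":0,"tz":0},
  {"grip":1,"turn":0,"tx":0,"ty":0,"tz":0},
  {"grip":1,"turn":0,"tx":0,"ty":0,"tz":0},
  {"grip":1,"turn":0,"tx":0,"ty":0,"tz":0},
  {"grip":1,"turn":0,"tx":0,"ty":0,"tz":0.015},
  {"grip":1,"turn":0,"tx":0,"ty":0,"tz":0.03},
  {"grip":1,"turn":0,"tx":0,"ty":0,"tz":0.04},
  {"grip":1,"turn":0,"tx":0,"ty":0,"tz":0.04},
  {"grip":1,"turn":0,"tx":0,"ty":0,"tz":0.04},
  {"grip":1,"turn":0,"tx":0,"ty":0,"tz":0.04},
], newtons=35)

```text
clock: 23.85
position: [0.6361, -0.2058, 0.0925]
ee_rot: [0.523, 2.395, -0.205]
force: [-0.4, 0.1, -7.5]
width: 0.697
```

```bash
python3 st.py; python3 -c "
from h import *
for i in range(4): get_image('top'); print(observe()['force'].round(2))"
```

```text
t 23.85 q [ 0.066  0.48   0.066  2.252  2.523  0.316 -1.228] tcp [ 0.636 -0.206  0.092] gp [ 0.625 -0.201  0.107]
tilt 40.2 az -25.6 jaw az 65.2 jaw elev -0.6 F [-0.42  0.1  -7.49] T [0.76 1.63 0.08] w 0.697
[ 0.61 -0.04 -7.08]
[-0.24 -0.25 -8.57]
[-0.38 -0.43 -8.05]
[-0.44  0.5  -6.72]
```

Tin 2 lifts at about 7.5 N (0.77 kg), so it is the heavy one. I'll simulate the carry to the mat.

```bash
python3 - <<'E'
from dls import *
np.set_printoptions(precision=3,suppress=True)
s=observe(); z=R.from_rotvec(s['ee_rot']).as_matrix()[:,2]; gp=s['position']-.0188*z; q0=s['joints']
def elbow(q): pts=fk(q,True)[0]; return "elbow",pts[3],"wrist",pts[5]
for az in(0,15,30):
  q=q0; print("turn",az)
  for w,t in((gp-.2*z,0),([.47,-.08,.36],0),([.48,.10,.38],az/2),([.511,.33,.38],az/2),([.511,.33,.2],0),([.511,.33,.095],0)):
    zc=R.from_euler('z',np.radians(t)).apply(fk(q)[1].as_matrix()[:,2])
    r=go(q,np.array(w)+.0188*zc,np.radians(t),ds=.03); q=r[0]; print(np.array(w),r,*elbow(q))
print((-.2*z/.4).round(3),gp)
E
```

```text
turn 0
[ 0.509 -0.145  0.26 ] (array([-0.783, -0.068,  0.758,  2.397,  1.189,  0.362,  0.079]), 11, np.float64(0.0), np.float64(0.0)) elbow [ 0.    -0.057  0.829] wrist [ 0.305 -0.044  0.529]
[ 0.47 -0.08  0.36] (array([-0.905, -0.328,  0.466,  2.278,  0.92 ,  0.88 ,  0.201]), 9, np.float64(0.0), np.float64(0.0)) elbow [-0.078 -0.168  0.799] wrist [0.267 0.021 0.629]
[0.48 0.1  0.38] (array([-1.035, -0.119,  0.228,  2.113,  0.815,  1.056, -0.051]), 11, np.float64(0.0), np.float64(0.0)) elbow [ 0.005 -0.078  0.826] wrist [0.277 0.201 0.649]
[0.511 0.33  0.38 ] (array([-1.166,  0.23 ,  0.143,  1.745,  0.724,  1.198, -0.171]), 12, np.float64(0.0), np.float64(0.0)) elbow [0.092 0.101 0.816] wrist [0.308 0.431 0.649]
[0.511 0.33  0.2  ] (array([-1.173,  0.426,  0.163,  1.971,  0.865,  0.885, -0.5  ]), 11, np.float64(0.0), np.float64(0.0)) elbow [0.131 0.197 0.781] wrist [0.308 0.431 0.469]
[0.511 0.33  0.095] (array([-1.197,  0.598,  0.202,  2.043,  1.002,  0.714, -0.74 ]), 8, np.float64(0.0), np.float64(0.0)) elbow [0.157 0.278 0.734] wrist [0.308 0.431 0.364]
turn 15
[ 0.509 -0.145  0.2
[... 1466 characters left out ...]
  2.19 ,  0.832,  0.896,  0.197]), 11, np.float64(0.0), np.float64(0.0)) elbow [-0.023 -0.132  0.815] wrist [0.257 0.145 0.649]
[0.511 0.33  0.38 ] (array([-1.182,  0.042,  0.231,  1.967,  0.751,  0.795,  0.262]), 12, np.float64(0.0), np.float64(0.0)) elbow [0.051 0.006 0.83 ] wrist [0.284 0.316 0.649]
[0.511 0.33  0.2  ] (array([-1.218,  0.287,  0.314,  2.219,  1.239,  0.45 , -0.371]), 10, np.float64(0.0), np.float64(0.0)) elbow [0.097 0.134 0.808] wrist [0.284 0.316 0.469]
[0.511 0.33  0.095] (array([-1.158,  0.505,  0.257,  2.296,  1.854,  0.417, -1.077]), 8, np.float64(0.0), np.float64(0.0)) elbow [0.15  0.231 0.761] wrist [0.285 0.316 0.365]
[-0.291  0.139  0.382] [ 0.625 -0.201  0.107]
```

drive_tool([
  {"grip":1,"turn":0,"tx":-0.02,"ty":0.01,"tz":0.026},
  {"grip":1,"turn":0,"tx":-0.055,"ty":0.026,"tz":0.072},
  {"grip":1,"turn":0,"tx":-0.09,"ty":0.043,"tz":0.118},
  {"grip":1,"turn":0,"tx":-0.125,"ty":0.06,"tz":0.164},
  {"grip":1,"turn":0,"tx":-0.16,"ty":0.076,"tz":0.21},
  {"grip":1,"turn":0,"tx":-0.195,"ty":0.093,"tz":0.256},
  {"grip":1,"turn":0,"tx":-0.23,"ty":0.11,"tz":0.302},
  {"grip":1,"turn":0,"tx":-0.265,"ty":0.127,"tz":0.348},
  {"grip":1,"turn":0,"tx":-0.291,"ty":0.142,"tz":0.386},
  {"grip":1,"turn":0,"tx":-0.31,"ty":0.17,"tz":0.43},
  {"grip":1,"turn":0,"tx":-0.33,"ty":0.205,"tz":0.485},
  {"grip":1,"turn":0,"tx":-0.35,"ty":0.24,"tz":0.54},
  {"grip":1,"turn":0,"tx":-0.37,"ty":0.275,"tz":0.6},
  {"grip":1,"turn":0,"tx":-0.388,"ty":0.303,"tz":0.633},
  {"grip":1,"turn":0,"tx":-0.388,"ty":0.303,"tz":0.633},
  {"grip":1,"turn":0,"tx":-0.388,"ty":0.303,"tz":0.633},
], newtons=40)

```text
clock: 25.65
position: [0.48, -0.0853, 0.3449]
ee_rot: [0.525, 2.396, -0.203]
force: [-0.6, 0.6, -8.8]
width: 0.692
```

```bash
python3 st.py
```

```text
t 25.65 q [-0.936 -0.338  0.486  2.279  0.928  0.893  0.191] tcp [ 0.48  -0.085  0.345] gp [ 0.469 -0.08   0.359]
tilt 40.1 az -25.5 jaw az 65.1 jaw elev -0.5 F [-0.63  0.59 -8.76] T [ 0.77  1.65 -0.05] w 0.692
```

drive_tool([
  {"grip":1,"turn":0,"tx":0.002,"ty":0.035,"tz":0.005},
  {"grip":1,"turn":0,"tx":0.006,"ty":0.1,"tz":0.013},
  {"grip":1,"turn":0,"tx":0.01,"ty":0.17,"tz":0.02},
  {"grip":1,"turn":0,"tx":0.015,"ty":0.24,"tz":0.03},
  {"grip":1,"turn":0,"tx":0.02,"ty":0.31,"tz":0.04},
  {"grip":1,"turn":0,"tx":0.025,"ty":0.38,"tz":0.05},
  {"grip":1,"turn":0,"tx":0.03,"ty":0.45,"tz":0.05},
  {"grip":1,"turn":0,"tx":0.04,"ty":0.52,"tz":0.05},
  {"grip":1,"turn":0,"tx":0.05,"ty":0.59,"tz":0.05},
  {"grip":1,"turn":0,"tx":0.06,"ty":0.66,"tz":0.05},
  {"grip":1,"turn":0,"tx":0.07,"ty":0.73,"tz":0.05},
  {"grip":1,"turn":0,"tx":0.08,"ty":0.8,"tz":0.05},
  {"grip":1,"turn":0,"tx":0.09,"ty":0.87,"tz":0.05},
  {"grip":1,"turn":0,"tx":0.1,"ty":0.94,"tz":0.05},
  {"grip":1,"turn":0,"tx":0.105,"ty":0.99,"tz":0.05},
  {"grip":1,"turn":0,"tx":0.105,"ty":1,"tz":0.05},
  {"grip":1,"turn":0,"tx":0.105,"ty":1,"tz":0.05},
  {"grip":1,"turn":0,"tx":0.105,"ty":1,"tz":0.05},
])

```text
clock: 27.45
position: [0.522, 0.3135, 0.3642]
ee_rot: [0.526, 2.396, -0.206]
force: [0.9, -0.3, -7.6]
width: 0.692
```

```bash
python3 st.py; python3 - <<'E'
from h import *
s=observe(); z=R.from_rotvec(s['ee_rot']).as_matrix()[:,2]; gp=s['position']-.0188*z
print(((np.array([.511,.328,.097])-gp)/.4).round(3))
A=get_image("scene")[:,:,::-1]; crop("scene",170,200,240,220,2.7,"pics/s5.png",A)
E
```

```text
t 27.45 q [-1.184  0.216  0.178  1.767  0.72   1.181 -0.163] tcp [0.522 0.314 0.364] gp [0.511 0.319 0.379]
tilt 40.1 az -25.7 jaw az 65.0 jaw elev -0.6 F [ 0.86 -0.25 -7.56] T [ 0.74  1.61 -0.03] w 0.692
[-0.     0.023 -0.704]
```

View pics/s5.png

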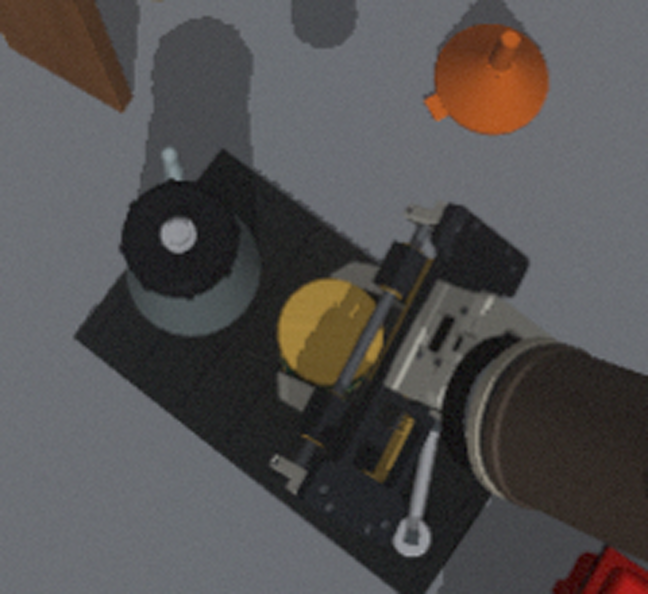

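The tin (crop (330,330)) hangs upright over the free part of the mat. The jar is at (185,240), and the wrench at (420,480) lies below the gripper. Lowering now.

drive_tool([
  {"grip":1,"turn":0,"tx":0,"ty":0.01,"tz":-0.03},
  {"grip":1,"turn":0,"tx":0,"ty":0.023,"tz":-0.1},
  {"grip":1,"turn":0,"tx":0,"ty":0.023,"tz":-0.17},
  {"grip":1,"turn":0,"tx":0,"ty":0.023,"tz":-0.24},
  {"grip":1,"turn":0,"tx":0,"ty":0.023,"tz":-0.31},
  {"grip":1,"turn":0,"tx":0,"ty":0.023,"tz":-0.38},
  {"grip":1,"turn":0,"tx":0,"ty":0.023,"tz":-0.45},
  {"grip":1,"turn":0,"tx":0,"ty":0.023,"tz":-0.52},
  {"grip":1,"turn":0,"tx":0,"ty":0.023,"tz":-0.58},
  {"grip":1,"turn":0,"tx":0,"ty":0.023,"tz":-0.63},
  {"grip":1,"turn":0,"tx":0,"ty":0.023,"tz":-0.66},
  {"grip":1,"turn":0,"tx":0,"ty":0.023,"tz":-0.68},
  {"grip":1,"turn":0,"tx":0,"ty":0.023,"tz":-0.692},
  {"grip":1,"turn":0,"tx":0,"ty":0.023,"tz":-0.7},
  {"grip":1,"turn":0,"tx":0,"ty":0.023,"tz":-0.7},
  {"grip":1,"turn":0,"tx":0,"ty":0.023,"tz":-0.7},
])

```text
clock: 29.1
position: [0.5223, 0.3228, 0.0851]
ee_rot: [0.526, 2.396, -0.204]
force: [0.5, -0.4, -7.0]
width: 0.694
```

```bash
python3 st.py
```

```text
t 29.1 q [-1.216  0.591  0.232  2.046  0.982  0.702 -0.718] tcp [0.522 0.323 0.085] gp [0.511 0.328 0.099]
tilt 40.1 az -25.6 jaw az 65.0 jaw elev -0.5 F [ 0.55 -0.45 -6.96] T [0.73 1.6  0.01] w 0.694
```

4 mm above the mat. Creeping down.

drive_tool([
  {"grip":1,"turn":0,"tx":0,"ty":0,"tz":-0.003},
  {"grip":1,"turn":0,"tx":0,"ty":0,"tz":-0.006},
  {"grip":1,"turn":0,"tx":0,"ty":0,"tz":-0.009},
  {"grip":1,"turn":0,"tx":0,"ty":0,"tz":-0.011},
  {"grip":1,"turn":0,"tx":0,"ty":0,"tz":-0.011},
  {"grip":1,"turn":0,"tx":0,"ty":0,"tz":-0.011},
])

```text
clock: 29.7
position: [0.5226, 0.3228, 0.0812]
ee_rot: [0.527, 2.395, -0.204]
force: [-2.7, 0.6, 2.9]
width: 0.693
```

```bash
python3 st.py
```

```text
t 29.7 q [-1.217  0.599  0.234  2.048  0.989  0.696 -0.729] tcp [0.523 0.323 0.081] gp [0.512 0.328 0.096]
tilt 40.1 az -25.6 jaw az 65.0 jaw elev -0.5 F [-2.7   0.65  2.87] T [ 0.03  0.98 -0.27] w 0.693
```

Contact: the force has gone to +2.9 N at the expected height. Releasing, then backing out along the tool axis.

drive_tool([
  {"grip":-0.5,"turn":0,"tx":0,"ty":0,"tz":0},
  {"grip":-0.7,"turn":0,"tx":0,"ty":0,"tz":0},
  {"grip":-1,"turn":0,"tx":0,"ty":0,"tz":0},
  {"grip":-1,"turn":0,"tx":0,"ty":0,"tz":0},
  {"grip":-1,"turn":0,"tx":0,"ty":0,"tz":0},
  {"grip":-1,"turn":0,"tx":0,"ty":0,"tz":0},
  {"grip":-1,"turn":0,"tx":-0.035,"ty":0.017,"tz":0.048},
  {"grip":-1,"turn":0,"tx":-0.07,"ty":0.034,"tz":0.095},
  {"grip":-1,"turn":0,"tx":-0.105,"ty":0.051,"tz":0.142},
  {"grip":-1,"turn":0,"tx":-0.14,"ty":0.068,"tz":0.19},
  {"grip":-1,"turn":0,"tx":-0.175,"ty":0.084,"tz":0.24},
  {"grip":-1,"turn":0,"tx":-0.21,"ty":0.1,"tz":0.3},
  {"grip":-1,"turn":0,"tx":-0.25,"ty":0.1,"tz":0.38},
  {"grip":-1,"turn":0,"tx":-0.29,"ty":0.1,"tz":0.48},
  {"grip":-1,"turn":0,"tx":-0.29,"ty":0.1,"tz":0.58},
  {"grip":-1,"turn":0,"tx":-0.29,"ty":0.1,"tz":0.6},
  {"grip":-1,"turn":0,"tx":-0.29,"ty":0.1,"tz":0.6},
  {"grip":-1,"turn":0,"tx":-0.29,"ty":0.1,"tz":0.6},
])

```text
clock: 31.5
position: [0.4065, 0.3623, 0.3202]
ee_rot: [0.527, 2.395, -0.206]
force: [0.2, 0.4, -0.4]
width: 1.003
```

```bash
python3 st.py; python3 - <<'E'
from h import *
im=get_image("scene")[:,:,::-1].copy(); cv2.imwrite("pics/s6.png",cv2.resize(im[20:420,130:430],None,fx=1.5,fy=1.5,interpolation=cv2.INTER_CUBIC)); cv2.imwrite("pics/top6.png",get_image("top")[:,:,::-1])
E
```

```text
t 31.5 q [-1.388  0.229  0.124  1.863  0.704  1.258 -0.424] tcp [0.406 0.362 0.32 ] gp [0.396 0.368 0.335]
tilt 40.1 az -25.7 jaw az 65.0 jaw elev -0.6 F [ 0.25  0.42 -0.42] T [0.31 0.71 0.01] w 1.003
```

View pics/s6.png

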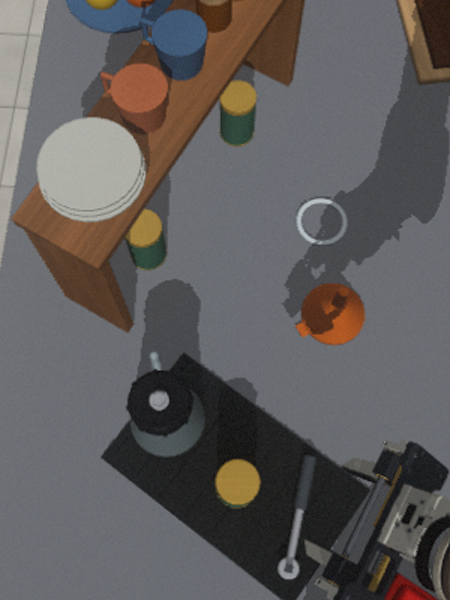

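The heavy tin stands upright on the mat at crop (238,484). The other two stand under the shelf at (238,112) and (147,240). The jar, wrench, funnel and ring look unmoved, and the gripper is clear.

```bash
python3 -c "
from cell import *
print(sign_off())"
```

```text
the job is handed in; nothing more can be done
None
```

The heavy tin is standing upright on the black repair mat, between the jar and the wrench, and I handed the job in at about 31.5 s of the 72 s allowed.

- **Finding it:** I lifted the left tin, which read about 3.1 N (0.32 kg), and set it back in place. The middle tin read about 7.5 N (0.77 kg), inside the 0.6–0.8 kg range you gave. I did not lift the right tin, because the middle one was already clearly the heavy one.
- **Placing:** I lowered the middle tin until the wrist force went from about -7 N to +2.9 N, at the height expected for the mat. Then I let go and backed out along the tool's line.
- **Last checks:** The final picture shows that tin upright with its whole foot on the mat and the other two upright under the shelf. The jar, wrench, funnel and ring look unmoved. The gripper is open and clear, with about 0.5 N on the wrist.

- **Reaching in tilted:** The moves offer no tilt command, so I got the 40° tilt by driving the arm against a wrist joint limit high above the scene.
- **First approach failed:** My first try at the right tin stalled in free air with joint 6 at its lower limit. Joint 6 read 0.118 against the stated 0.12, and joint 3 also sat at its upper limit. Nothing was touched or reported, and I backed off and came in from the left instead.

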